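# Fit the second soft jaw to the bench vise

### The arm

A 7-joint arm with a two-finger parallel gripper is mounted at the origin on the work surface. World frame = base frame: x ahead of the robot, y to its left, z up, the work surface at z = 0. Lengths are in m, angles in rad, forces in N, time in s.
With the tool pointing down it reaches from about 0.4 to 0.85 m from the base axis. Payload 10.4 kg.
Tool frame: the origin (TCP) lies on the centre line of the jaws, within the pads' length; the fingertips stand 22 mm ahead of it and the grasp point (between the pads) lies 3 mm ahead of it; z points along the fingers, y is the direction in which the jaws open and shut (so a half turn about z gives the same grasp; the last joint's range is limited). The gripper opens to 85 mm and grips with 20 to 120 N. Pads are 22 mm wide; open, the fingers measure 114 mm over their backs; the gripper's body (76 mm by 85 mm) begins 54 mm behind the grasp point. The pads swing forward as they close: fully open they stand 13 mm farther back than shut.
Start: joints at [-1.28, 0.332, -0.065, 1.46, 0.022, 1.35, -0.088], TCP at [0.193, 0.595, 0.253] pointing down, gripper open.
Joint ranges: [-2.6, 2.6], [-0.5, 2.12], [-1.47, 1.34], [0.16, 2.42], [-1.27, 4.41], [0.06, 2.06], [-2.6, 2.6]. Speed limits (rad/s): [2.22, 2.22, 2.79, 2.79, 3.14, 3.14, 3.14].

### API

Orientations are given as a unit quaternion [x, y, z, w].
In Python, from workcell import manip gives the robot as it stands. The module is installed in compiled form; this text tells all that it offers.
- The arm moves only by the shell command python3 -m crank 'ROWS' [FORCE]. ROWS is JSON, a list of rows, each a list of 3 entries, a list of its own where there are three numbers: the opening, from -1 (shut) to 1 (fully open), then the shift along the tool's x, y, z normalised to -1 to 1, where 1 is 80 mm, then the turn, a rotation vector about the tool's x, y, z normalised to -1 to 1, where 1 is pi/4 rad. In form: [[jaw, [tx, ty, tz], [ax, ay, az]], ...]. A call has exactly 5 rows; each row shifts and turns the commanded pose from where the row before left it, along the tool's axes as they then stand; what a row does not reach is not made up. A row lasts 1/10 s, in which the tool goes at most 50 mm and 8.59 degrees, less where a joint would pass 70% of its speed; a pose out of reach is approached as far as the arm can. A call with a number of a shift or a turn outside -1 to 1 is refused whole. A call with a gripper value outside its range is refused whole. The fingers move at their own pace and stop on an object; FORCE is the grip in N (left out, the last holds). Time passes only in rows, so rows that do not move let the fingers close, or fill a call up. It gives the time, the measured TCP pose, the force and the opening at its end, in the units of the state.
- manip.get_obs(): the state, without advancing time (a new reading comes with each control period).
- manip.camera(name): name is "side" or "top"; returns the picture (420x560x3 uint8, blue, green, red); there is no depth.
- manip.camera_info(name): a dict with "K" (3x3 intrinsics, pixels), "camera_from_world" (4x4, takes a point from world to camera coordinates). Camera axes: x right, y down, z forward; pixel columns grow to the right and rows downward; lengths in m; the calibration is good to about 2 mm. A picture is of the moment at which its call begins. camera_info takes no time and is no camera call.
- manip.hand_in(): hands the job in, once; it reports no verdict.
The state is a dict: "clock": time; "joint_pos": joint angles; "joint_velocities": joint speeds; "tau": joint torques, N m; "position": TCP position; "ee_rot": TCP orientation; "ft_force": force on the tool from outside, world axes, zero at the start; "torque": the same for the moment, N m; "grip_width": opening from 0.0 (shut) to 1.0 (fully open).
Only numpy, scipy, OpenCV 4.12 (cv2) and the standard library are available. Lean on these libraries where they do the work, as an engineer would, in place of code of your own. Each camera call takes 0.05 s, during which the arm holds its last target.

### The job

The small bench vise needs its other soft jaw: the loose orange one is lying upside down on the rubber mat. Turn it the right way up and set it astride the bare fixed jaw so that it sits fully down and level on top of the jaw, roughly centred along it, with the black ribbed pad facing the soft jaw already fitted opposite. Let go of it, and leave the other things on the mat where they are.

Things in the scene. Friction and masses are not known exactly. Their poses are not given: they have to be found in the camera images.
- soft_jaw: Loose slip-on soft jaw: rigid orange saddle, about 0.12 kg, U-shaped section, 64 mm long along y, ends plain and open. Origin: middle of the web's underside (the slot's roof, which lands on the jaw's top). z points out through the web: up when fitted, down at the start. Web x -17 to 21, z 0 to 8 mm. Slot 18 mm wide, x -9 to 9. Also rests stably on its pad face or its lip face.
- soft_jaw_pad (a point): Middle of the outer face of the soft jaw's black ribbed pad, at x 21, z -12 mm in the soft jaw's frame; same axes; the pad faces +x. The pad's plate fills x 9 to 21, z -32 to 0 mm.
- soft_jaw_lip (a point): Middle of the outer face of the soft jaw's plain orange lip, at x -17, z -11 mm in the soft jaw's frame; same axes. The lip fills x -17 to -9, z -22 to 0 mm. The soft jaw starts on the rubber mat, whose flat top is 8 mm above the work surface (z = 0).
- vise: Small blue bench vise, bolted down, need not be opened or closed. Origin: centre of its underside, on the mat. x along the screw from bare fixed jaw (-x) to moving jaw and steel handle (+x), y along the jaws, z up. Base plate 120 x 76 x 12 mm, bolt ears 112 mm over y; anvil block behind the fixed jaw x -73 to -28, 44 mm wide, 68 high; handle bar at x 107, y -48 to 48, height 20 to 92 mm.
- fixed_jaw_top (a point): Middle of the top face of the bare fixed jaw, at x -27.5 mm, 95 mm above the vise's underside. Axes as the vise: x towards the other jaw. The jaw is an upright slab, square edges, 15 mm thick (x) and 58 mm long (y), of that thickness for 30 mm down: the soft jaw has 3 mm of play in thickness and overhangs each end by 3 mm.
- fitted_pad (a point): Middle of the ribbed pad face of the like soft jaw already fitted on the moving jaw, at x 26.5 mm, 83 mm above the vise's underside. Axes as the vise; the pad faces -x. That soft jaw reaches from here 38 mm in +x, is 64 mm long along y, and its top is 103 mm above the vise's underside.
- fan_head: Grey plastic table fan head lying on its motor with the round guard up, 180 mm across, 100 mm high; origin under its centre. Bystander.
- screw_tray: Blue plastic screw tray, 130 x 200 x 28 mm, origin under its centre. Bystander.
- spanner: Chrome combination spanner lying along its x axis, about 200 mm long, 9 mm high, origin under the middle of the shank. Bystander.
- switch_block: Green plastic toggle switch block 58 x 42 x 28 mm, with its lever 57 mm high, origin under its centre. Bystander.
- screwdriver: Red-handled screwdriver, about 200 mm long, lying on the mat along its x axis. Bystander.
- oil_bottle: Small yellow oil bottle, 48 mm across, 100 mm high, origin under its centre. Bystander.
- impeller: White five-bladed spare fan impeller, 130 mm across, 30 mm high, lying flat, origin under its hub. Bystander.

How it is judged:
By the outcome, as a careful person would: the job done as asked, in the order asked, and still so for the second after the job is handed in, with the robot touching nothing.
It also fails if it takes over 54 s, if anything falls off the work surface, if the arm or the gripper's body presses on something with over 40 N, if the wrist force passes 120 N, or if a joint passes its speed limit or range.

## Working session

There is one attempt and no reset: what is moved stays moved. The work goes in short steps, Python scripts to look and compute and a shell command to move; the robot and the scene stay as the last step left them, time stands still between calls to the robot, and variables do not carry over. Pictures are saved under pics/ and viewed, and the job is handed in when it is done.

```bash
mkdir -p pics; python3 - <<'E'
from workcell import manip
import cv2
o=manip.get_obs()
for k in o: print(k,o[k])
for n in("side","top"):
    cv2.imwrite(f"pics/{n}0.png",manip.camera(n)); i=manip.camera_info(n); print(n,i)
E
```

```text
clock 0.0
joint_pos [-1.27960045  0.33289168 -0.0646771   1.46095544  0.02161988  1.34991102
 -0.08850921]
joint_velocities [-0.00093016  0.0017472  -0.00155688  0.00083084 -0.00042484  0.00190864
  0.0010339 ]
tau [-2.20717761e-04 -6.25449586e+01  4.89910331e-02 -3.91602302e+01
  1.61222764e-02  1.00458812e-02 -1.65946079e-05]
position [0.19283382 0.59413683 0.25249675]
ee_rot [ 1.56257531e-01  9.87716075e-01 -7.31697622e-04 -6.73124898e-05]
ft_force [ 0.67352756  0.16223349 -0.06742726]
torque [-0.01994198  0.0114761  -0.00040246]
grip_width 1.0012873904208595
side {'K': array([[474.4429279 ,   0.        , 288.41090889],
       [  0.        , 474.4429279 , 209.94574937],
       [  0.        ,   0.        ,   1.        ]]), 'camera_from_world': array([[-0.99488776, -0.10005516,  0.01368642,  0.62397089],
       [-0.08464869,  0.75232726, -0.65332863,  0.10775001],
       [ 0.05507224, -0.65114719, -0.75695071,  1.31573818],
       [ 0.        ,  0.        ,  0.        ,  1.        ]])}
top {'K': array([[436.08952581,   0.        , 280.36598531],
       [  0.        , 436.08952581, 206.19964219],
       [  0.        ,   0.        ,   1.        ]]), 'camera_from_world': array([[-0.02390446, -0.99967517, -0.00883896,  0.02985809],
       [-0.98323127,  0.02510832, -0.18062627,  0.62737712],
       [ 0.18078952,  0.00437297, -0.98351209,  1.23243318],
       [ 0.        ,  0.        ,  0.        ,  1.        ]])}
```

View pics/side0.png

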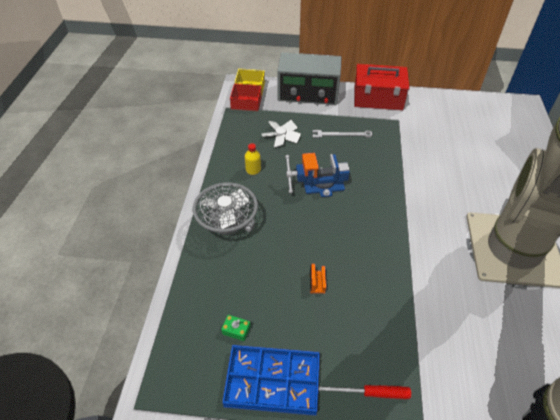

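View pics/top0.png

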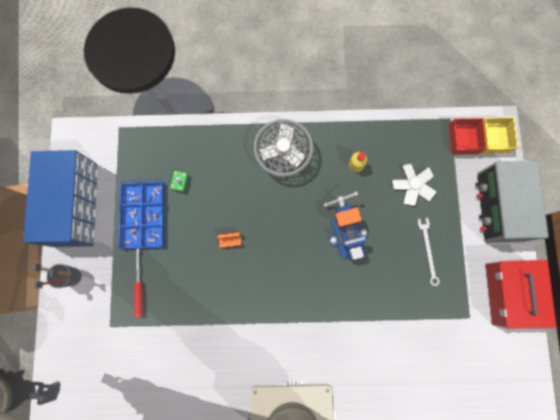

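The side view shows the orange jaw at about (318,278) and the vise at (325,172). In the top view they are at (230,240) and (350,230). I'll zoom in on both.

```bash
cat > h.py <<'E'
import numpy as np, cv2
from workcell import manip
I={n:manip.camera_info(n) for n in("side","top")}
def ray(n,px):
    T=I[n]["camera_from_world"];R=T[:3,:3];c=-R.T@T[:3,3]
    d=R.T@np.linalg.inv(I[n]["K"])@np.array([px[0],px[1],1.]);return c,d/np.linalg.norm(d)
def plane(n,px,z):
    c,d=ray(n,px);return c+d*(z-c[2])/d[2]
def proj(n,p):
    T=I[n]["camera_from_world"];q=I[n]["K"]@(T[:3,:3]@np.asarray(p,float)+T[:3,3]);return q[:2]/q[2]
def tri(ps,pt):
    A=[];b=[]
    c1,d1=ray("side",ps);c2,d2=ray("top",pt)
    M=np.stack([d1,-d2],1);s=np.linalg.lstsq(M,c2-c1,rcond=None)[0]
    a=c1+s[0]*d1;e=c2+s[1]*d2
    return (a+e)/2,np.linalg.norm(a-e)
def crop(img,x,y,w,h,s,f):
    c=cv2.resize(img[y:y+h,x:x+w],None,fx=s,fy=s,interpolation=cv2.INTER_CUBIC)
    for i in range(0,w,10): cv2.putText(c,str(x+i),(i*s,8),0,.3,(255,255,255),1);cv2.line(c,(i*s,10),(i*s,14),(255,255,255),1)
    for i in range(10,h,10): cv2.putText(c,str(y+i),(0,i*s+3),0,.3,(255,255,255),1)
    return c
E
python3 - <<'E'
from h import *
s=cv2.imread("pics/side0.png");t=cv2.imread("pics/top0.png")
a=[crop(s,290,255,60,45,6,0),crop(s,280,145,80,60,6,0)]
b=[crop(t,205,220,60,45,6,0),crop(t,315,185,70,80,6,0)]
def st(l):
    H=max(i.shape[0] for i in l);return np.hstack([cv2.copyMakeBorder(i,0,H-i.shape[0],0,5,0) for i in l])
cv2.imwrite("pics/zs.png",st(a)[:,:850]);cv2.imwrite("pics/zt.png",st(b)[:,:800])
print(st(a).shape,st(b).shape)
E
```

```text
(360, 850, 3) (480, 790, 3)
```

```bash
python3 -c "
import cv2
for n in ('zs','zt'):
    i=cv2.imread(f'pics/{n}.png'); cv2.imwrite(f'pics/{n}b.png',i[:, :800])"
```

```text
(no output)
```

View pics/zsb.png

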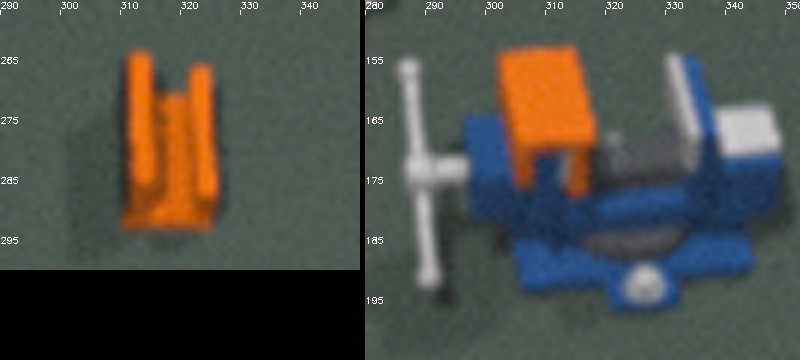

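View pics/ztb.png

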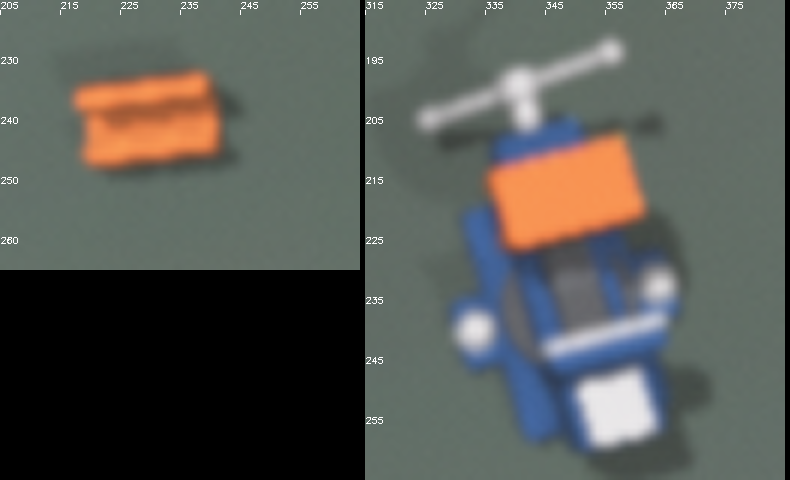

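The loose jaw's taller, black-faced leg is on the left in the side view, so the pad faces world +x. The vise's bare fixed jaw is the silver and blue strip at about (355,241) in the top view. Vise +x points away from the robot. Next I'll enlarge both for corner picking.

```bash
python3 - <<'E'
from h import *
im={n:np.mean([manip.camera(n).astype(float) for _ in range(4)],0).astype(np.uint8) for n in("side","top")}
for n in im: cv2.imwrite(f"pics/{n}avg.png",im[n])
cv2.imwrite("pics/a1.png",np.hstack([crop(im["side"],302,258,30,42,13,0),crop(im["top"],212,228,30,42,13,0)]))
cv2.imwrite("pics/a2.png",np.hstack([crop(im["side"],318,148,36,42,11,0),crop(im["top"],338,225,36,42,11,0)]))
for n,p in(("side",(318,290)),("top",(230,240))): print(plane(n,p,.03))
E
```

```text
[0.5322212  0.20879711 0.03      ]
[0.53433234 0.16704727 0.03      ]
```

View pics/a1.png

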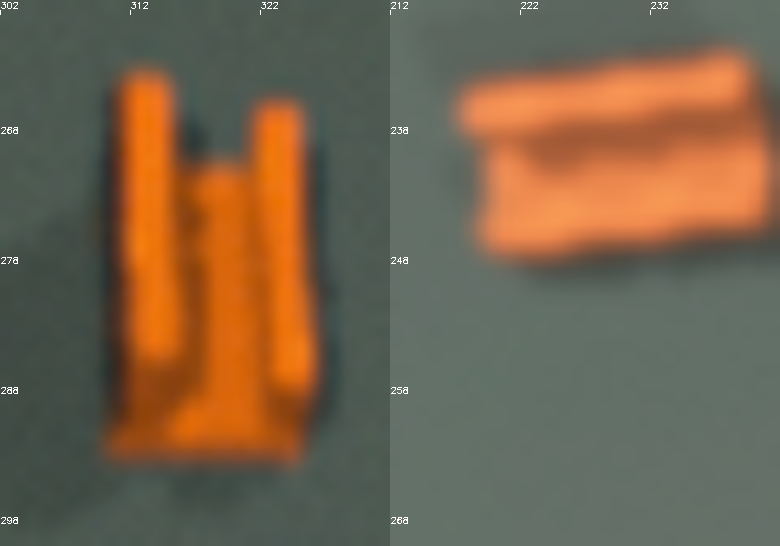

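View pics/a2.png

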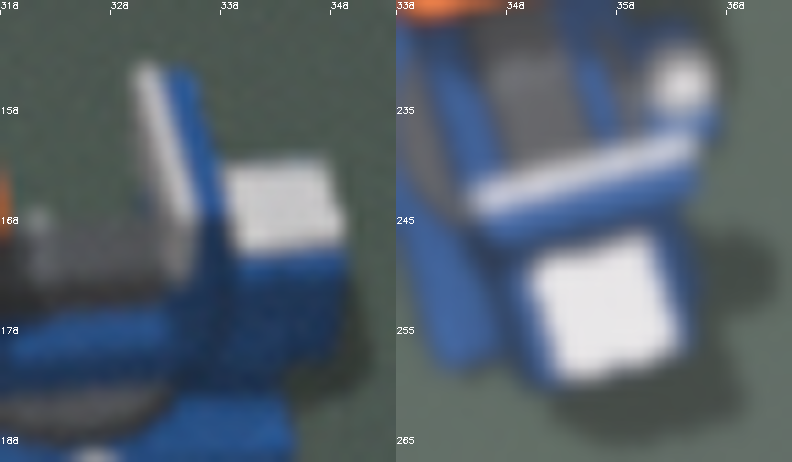

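```bash
python3 - <<'E'
from h import *
np.set_printoptions(precision=4,suppress=True)
S=lambda x,y:(302+x/13-.5+.5/13,258+y/13-.5); T=lambda x,y:(212+(x-390)/13-.5,228+y/13-.5)
def seg(l,a,b):
    (p,e),(q,f)=a,b;print(l,p,q,"gap",e*1e3,f*1e3,"len",np.linalg.norm(p-q),"yaw",np.degrees(np.arctan2(*(p-q)[:2]))*-1,"mid",(p+q)/2)
seg("pad",tri(S(155,360),T(462,110)),tri(S(147,72),T(750,75)))
seg("lip",tri(S(293,390),T(482,240)),tri(S(278,100),T(768,215)))
S=lambda x,y:(318+x/11-.5,148+y/11-.5); T=lambda x,y:(338+(x-396)/11-.5,225+y/11-.5)
seg("silver edge",tri(S(178,218),T(470,195)),tri(S(137,65),T(692,135)))
seg("blue edge",tri(S(222,215),T(480,240)),tri(S(195,70),T(702,178)))
# anvil white square top
print("anvil",[tri(S(238,252),T(528,272)),tri(S(345,245),T(565,382)),tri(S(225,165),T(650,235)),tri(S(325,160),T(690,345))])
# planes
for n,pp in(("side",[S(178,218),S(137,65),S(222,215),S(195,70)]),("top",[T(470,195),T(692,135),T(480,240),T(702,178)])):
    print(n,[plane(n,p,.103)[:2] for p in pp])
# fitted soft jaw top (z=.111)
for n in("side","top"):
    im=cv2.imread(f"pics/{n}avg.png").astype(int); b,g,r=im[...,0],im[...,1],im[...,2]
    m=((r>200)&(r-b>110)).astype(np.uint8)
    k,l,s,c=cv2.connectedComponentsWithStats(m)
    for i in range(1,k):
        if s[i][4]>60:
            q=cv2.minAreaRect(np.argwhere(l==i)[:,::-1].astype(np.float32)); bp=cv2.boxPoints(q); print(n,s[i],c[i],q); 
            if 290<c[i][0]<400 and c[i][1]<240: print([plane(n,p,.111)[:2] for p in bp],plane(n,c[i],.111))
E
```

```text
pad [0.5452 0.2039 0.0428] [0.5513 0.1382 0.0435] gap 1.3096624857291497 1.640734731163132 len 0.06596165271417816 yaw 5.316831701187703 mid [0.5483 0.1711 0.0432]
lip [0.5174 0.2009 0.0315] [0.5226 0.1351 0.0327] gap 0.2750088182897477 2.7837605090164015 len 0.06597814405601181 yaw 4.546991474583664 mid [0.52   0.168  0.0321]
silver edge [ 0.5128 -0.163   0.0998] [ 0.5264 -0.2203  0.1006] gap 0.5586361832897275 0.006220369442841068 len 0.058935874954566654 yaw 13.347272286248677 mid [ 0.5196 -0.1916  0.1002]
blue edge [ 0.5013 -0.1649  0.1003] [ 0.5131 -0.2219  0.0996] gap 0.6866400744672393 4.842392339043779 len 0.05828805275365203 yaw 11.635596090686253 mid [ 0.5072 -0.1934  0.0999]
anvil [(array([ 0.495 , -0.181 ,  0.0717]), np.float64(0.0004306748318581776)), (array([ 0.4663, -0.1894,  0.0694]), np.float64(0.00012693943816246737)), (array([ 0.5017, -0.2124,  0.0742]), np.float64(0.0035518796525205883)), (array([ 0.4737, -0.2221,  0.0699]), np.float64(0.002590377188590393))]
side [array([ 0.5133, -0.1596]), array([ 0.5265, -0.2176]), array([ 0.5018, -0.1621]), array([ 0.5109, -0.
[... 1198 characters left out ...]
.589143753051758), 74.47589111328125)
[array([ 0.5934, -0.141 ]), array([ 0.6092, -0.2032]), array([ 0.5726, -0.2111]), array([ 0.557 , -0.1492])] [ 0.583  -0.1761  0.111 ]
top [218 233  21   5  67] [227.9701 234.9552] ((227.99232482910156, 234.93850708007812), (3.1008682250976562, 20.341697692871094), 82.87498474121094)
top [219 239  22   8 129] [229.4341 242.3953] ((229.5, 242.5), (7.0, 21.0), 90.0)
top [ 501  260   54   68 2769] [526.6768 294.0433] ((527.3353881835938, 294.01824951171875), (69.46143341064453, 47.04383087158203), 83.6598129272461)
top [135 283   5  34 128] [136.5703 300.1641] ((136.50051879882812, 299.51611328125), (32.98284149169922, 3.997920274734497), 88.15238952636719)
```

Loose jaw: origin about (0.533, 0.170), its y axis yawed about 5°, pad facing world +x. The leg tops measured 43 and 32 mm against 48 and 38 expected, so the heights read about 5 mm low.

Fixed jaw top: centre about (0.5137, −0.192), height 100 mm against 103, yaw about 14°. Lengths come out at 66 and 59 mm against 64 and 58.

The plan:
1. Grip the jaw by its ends.
2. Turn it onto its pad face.
3. Regrip by the ends.
4. Turn it another 90°.
5. Set it astride the fixed jaw.

```bash
cat >> h.py <<'E'
from scipy.spatial.transform import Rotation as Rn
from scipy.linalg import logm,expm
def pose(yawy,tilt):
    "tool y at world yaw yawy(deg) when vertical, then turned about tool y by tilt(deg)"
    a=np.radians(yawy);y=np.array([np.cos(a),np.sin(a),0]);z=np.array([0,0,-1.]);x=np.cross(y,z)
    return Rn.from_matrix(np.stack([x,y,z],1))*Rn.from_rotvec([0,np.radians(tilt),0])
def H(R,p): 
    M=np.eye(4);M[:3,:3]=R.as_matrix();M[:3,3]=p;return M
def cur():
    o=manip.get_obs();return H(Rn.from_quat(o["ee_rot"]),o["position"]),o
def rows(M0,M1,n=None):
    D=np.linalg.inv(M0)@M1
    ang=np.degrees(np.linalg.norm(Rn.from_matrix(D[:3,:3]).as_rotvec()));
    L=np.real(logm(D))
    if n is None:
        n=1
        while True:
            d=expm(L/n)
            if np.linalg.norm(d[:3,3])<=.045 and ang/n<=8.2: break
            n+=1
    d=expm(L/n)
    print("n",n,"row",np.round(d[:3,3]/.08,4).tolist(),np.round(Rn.from_matrix(d[:3,:3]).as_rotvec()/(np.pi/4),4).tolist(),"total t mm",np.round(D[:3,3]*1e3,1).tolist(),"ang",round(ang,1))
def st():
    M,o=cur();np.set_printoptions(precision=4,suppress=True)
    print("t",round(o["clock"],2),"p",M[:3,3],"y",M[:3,1],"z",M[:3,2],"F",np.round(o["ft_force"],1),"w",round(float(o["grip_width"])*85,1),"q",np.round(o["joint_pos"],2))
E
python3 - <<'E'
from h import *
st();M,o=cur()
R=pose(95,-35);G=np.array([.530,.170,.033]);z=R.as_matrix()[:,2]
T=H(R,G-z*.003-z*.12)
print(T[:3,3],z);rows(M,T)
# split: first rotate+move
E
```

```text
t 0.5 p [0.1929 0.5945 0.2533] y [0.3087 0.9512 0.    ] z [-0.  0. -1.] F [-0.5 -0.4  0.5] w 85.3 q [-1.28  0.33 -0.06  1.46  0.02  1.35 -0.09]
[0.4597 0.1639 0.1338] [ 0.5714  0.05   -0.8192]
n 12 row [-0.2953, -0.4163, 0.2075] [-0.013, -0.0639, -0.0412] total t mm [-386.7, -327.2, 119.5] ang 41.7
```

```bash
python3 -m crank '[[1,[-0.295,-0.416,0.207],[-0.013,-0.064,-0.041]],[1,[-0.295,-0.416,0.207],[-0.013,-0.064,-0.041]],[1,[-0.295,-0.416,0.207],[-0.013,-0.064,-0.041]],[1,[-0.295,-0.416,0.207],[-0.013,-0.064,-0.041]],[1,[-0.295,-0.416,0.207],[-0.013,-0.064,-0.041]]]' 60
python3 -m crank '[[1,[-0.295,-0.416,0.207],[-0.013,-0.064,-0.041]],[1,[-0.295,-0.416,0.207],[-0.013,-0.064,-0.041]],[1,[-0.295,-0.416,0.207],[-0.013,-0.064,-0.041]],[1,[-0.295,-0.416,0.207],[-0.013,-0.064,-0.041]],[1,[-0.295,-0.416,0.207],[-0.013,-0.064,-0.041]]]'
python3 -m crank '[[1,[-0.295,-0.416,0.207],[-0.013,-0.064,-0.041]],[1,[-0.295,-0.416,0.207],[-0.013,-0.064,-0.041]],[1,[0,0,0],[0,0,0]],[1,[0,0,0],[0,0,0]],[1,[0,0,0],[0,0,0]]]'
cat > look.py <<'E'
import sys
from h import *
nm=sys.argv[1]; sx,sy,tx,ty=map(int,sys.argv[2:6])
a=manip.camera("side");b=manip.camera("top")
cv2.imwrite(f"pics/{nm}_s.png",a);cv2.imwrite(f"pics/{nm}_t.png",b)
cv2.imwrite(f"pics/{nm}.png",np.hstack([crop(a,sx,sy,65,80,6,0),crop(b,tx,ty,65,80,6,0)]))
st()
E
python3 look.py p1 285 235 200 205
python3 - <<'E'
from h import *
M,o=cur()
R=pose(95,-35);G=np.array([.530,.170,.033]);z=R.as_matrix()[:,2]
rows(M,H(R,G-z*.003))
E
```

```text
clock: 1.0
position: [0.2742, 0.4023, 0.1801]
ee_rot: [0.074, 0.989, 0.006, 0.129]
ft_force: [0.7, -0.8, 0.3]
grip_width: 1.005
clock: 1.5
position: [0.3996, 0.2269, 0.1395]
ee_rot: [-0.008, 0.967, 0.011, 0.253]
ft_force: [2.2, 0.9, 0.2]
grip_width: 1.008
clock: 2.0
position: [0.4586, 0.1649, 0.1344]
ee_rot: [-0.041, 0.953, 0.013, 0.301]
ft_force: [-1.2, -0.6, -0.4]
grip_width: 1.003
t 2.1 p [0.4584 0.1655 0.1343] y [-0.088   0.9961  0.0007] z [ 0.5717  0.0511 -0.8189] F [-0.  -0.1 -0.1] w 84.8 q [-0.82 -0.18  0.16  2.42  0.77  0.5   0.39]
n 3 row [-0.0024, -0.0078, 0.5047] [0.0004, 0.0002, 0.0001] total t mm [-0.6, -1.9, 121.1] ang 0.1
```

View pics/p1.png

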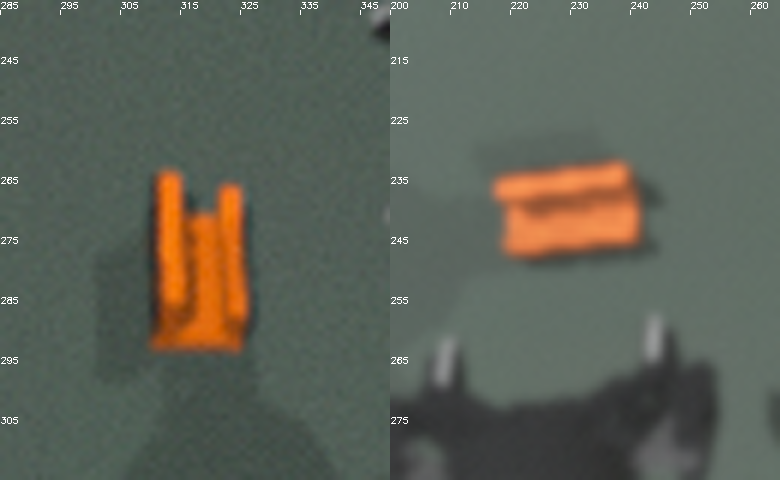

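The tool is where I commanded it, with the fingers straddling the jaw's line: fingertips at about (208,262) and (244,257) in the top view. I'll advance 121 mm along the tool axis and close.

```bash
python3 -m crank '[[1,[0,-0.008,0.5],[0,0,0]],[1,[0,-0.008,0.5],[0,0,0]],[1,[0,0,0.25],[0,0,0]],[1,[0,0,0.13],[0,0,0]],[1,[0,0,0.1],[0,0,0]]]' 60
python3 look.py p2 285 235 200 205
```

```text
clock: 2.6
position: [0.5264, 0.1701, 0.0361]
ee_rot: [-0.042, 0.953, 0.013, 0.3]
ft_force: [-0.3, -0.0, -0.2]
grip_width: 1.0
t 2.7 p [0.5263 0.1699 0.0363] y [-0.0881  0.9961 -0.0006] z [ 0.5708  0.05   -0.8195] F [-0.5 -0.6  0.3] w 84.8 q [-0.78  0.2   0.25  2.34  1.3   0.22 -0.13]
```

View pics/p2.png

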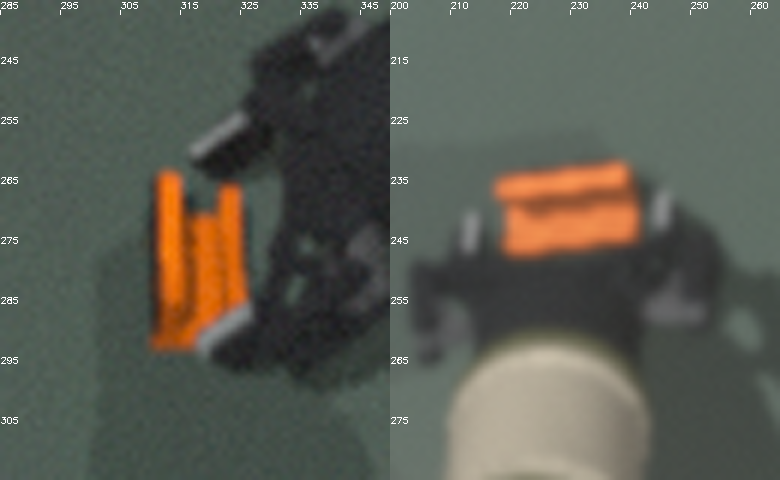

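The fingertips only just cover the slot, because the open pads stand set back. I'll go a little deeper before closing.

```bash
python3 -m crank '[[1,[-0.03,0,0.03],[0,0,0]],[1,[-0.03,0,0.03],[0,0,0]],[0,[0,0,0],[0,0,0]],[-1,[0,0,0],[0,0,0]],[-1,[0,0,0],[0,0,0]]]' 60
python3 -m crank '[[-1,[0,0,0],[0,0,0]],[-1,[0,0,0],[0,0,0]],[-1,[0,0,0],[0,0,0]],[-1,[0,0,0],[0,0,0]],[-1,[0,0,0],[0,0,0]]]' 60
python3 look.py p3 285 235 200 205
```

```text
clock: 3.2
position: [0.534, 0.1695, 0.0371]
ee_rot: [-0.041, 0.953, 0.014, 0.301]
ft_force: [-4.5, 0.3, 7.4]
grip_width: 0.725
clock: 3.7
position: [0.534, 0.1695, 0.0371]
ee_rot: [-0.041, 0.953, 0.014, 0.301]
ft_force: [-3.5, -0.8, 8.1]
grip_width: 0.728
t 3.8 p [0.534  0.1695 0.0371] y [-0.0853  0.9964  0.0015] z [ 0.5731  0.0503 -0.8179] F [-4.  -0.1  7.4] w 61.7 q [-0.77  0.21  0.25  2.32  1.3   0.21 -0.12]
```

View pics/p3.png

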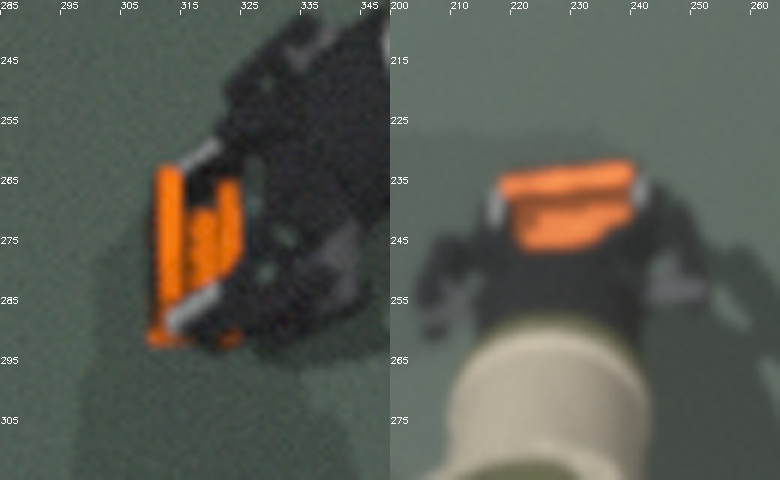

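The jaw is gripped at a width of 61.7. The fingertips are just touching the mat (Fz about 7 N). Next I'll lift and bring the tool upright.

```bash
python3 - <<'E'
from h import *
M,o=cur()
T=H(pose(95,0),[.55,.17,.22])
rows(M,T)
E
```

```text
n 5 row [-0.2049, -0.0018, -0.4186] [0.0002, 0.1561, -0.0006] total t mm [-118.4, -0.6, -140.4] ang 35.1
```

```bash
python3 -m crank '[[-1,[-0.205,0,-0.419],[0,0.156,0]],[-1,[-0.205,0,-0.419],[0,0.156,0]],[-1,[-0.205,0,-0.419],[0,0.156,0]],[-1,[-0.205,0,-0.419],[0,0.156,0]],[-1,[-0.205,0,-0.419],[0,0.156,0]]]' 60
python3 look.py p4 285 215 200 205
python3 - <<'E'
from h import *
M,o=cur()
rows(M,H(pose(5,0),[.55,.17,.22])); rows(H(pose(5,0),[.55,.17,.22]),H(pose(-75,0),[.55,.17,.22]))
E
```

```text
clock: 4.3
position: [0.5426, 0.1511, 0.1387]
ee_rot: [-0.02, 0.986, -0.025, 0.161]
ft_force: [2.5, -1.3, -3.1]
grip_width: 0.723
t 4.4 p [0.5491 0.1529 0.1465] y [-0.0279  0.9983 -0.0504] z [ 0.3299 -0.0384 -0.9432] F [ 1.7 -0.1 -1.3] w 61.5 q [-0.49  0.11  0.03  2.    0.26  0.75  0.99]
n 11 row [-0.0045, 0.0229, -0.0843] [0.0247, 0.0355, 0.1741] total t mm [-25.7, 13.3, -69.7] ang 88.8
n 10 row [0.0, 0.0, 0.0] [0.0, 0.0, 0.1778] total t mm [0.0, 0.0, 0.0] ang 80.0
```

View pics/p4.png

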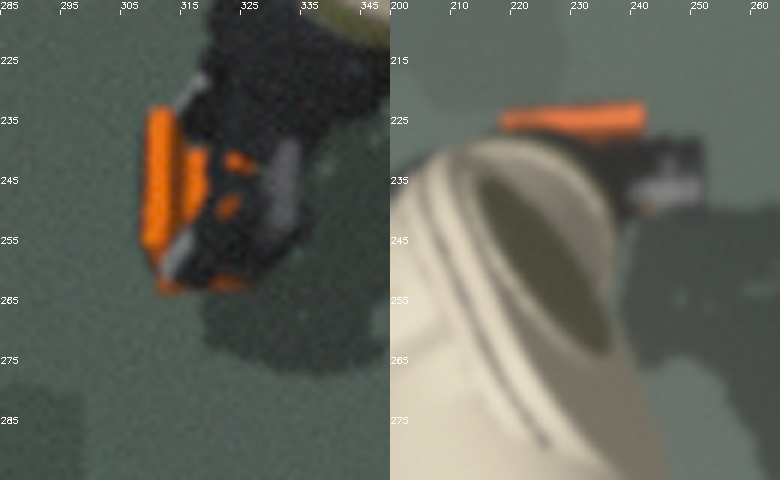

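The first lift lagged because of wrist joint speed limits, but the jaw is held (orange at about (312,245) in the side view). I'll go on to upright and yaw.

```bash
python3 -m crank '[[-1,[0,0.023,-0.084],[0.025,0.035,0.174]],[-1,[0,0.023,-0.084],[0.025,0.035,0.174]],[-1,[0,0.023,-0.084],[0.025,0.035,0.174]],[-1,[0,0.023,-0.084],[0.025,0.035,0.174]],[-1,[0,0.023,-0.084],[0.025,0.035,0.174]]]' 60
python3 -m crank '[[-1,[0,0.023,-0.084],[0.025,0.035,0.174]],[-1,[0,0.023,-0.084],[0.025,0.035,0.174]],[-1,[0,0.023,-0.084],[0.025,0.035,0.174]],[-1,[0,0.023,-0.084],[0.025,0.035,0.174]],[-1,[0,0.023,-0.084],[0.025,0.035,0.174]]]'
python3 -m crank '[[-1,[0,0,0],[0,0,0.178]],[-1,[0,0,0],[0,0,0.178]],[-1,[0,0,0],[0,0,0.178]],[-1,[0,0,0],[0,0,0.178]],[-1,[0,0,0],[0,0,0.178]]]'
python3 -m crank '[[-1,[0,0,0],[0,0,0.178]],[-1,[0,0,0],[0,0,0.178]],[-1,[0,0,0],[0,0,0.178]],[-1,[0,0,0],[0,0,0.178]],[-1,[0,0,0],[0,0,0.178]]]'
python3 - <<'E'
from h import *
st();M,o=cur()
R=pose(-75,55)
T=H(R,[.575,.175,.14]); rows(M,T)
E
```

```text
clock: 4.9
position: [0.5386, 0.1626, 0.1719]
ee_rot: [0.325, 0.94, -0.017, 0.098]
ft_force: [0.9, -0.9, -1.3]
grip_width: 0.727
clock: 5.4
position: [0.5423, 0.1706, 0.2053]
ee_rot: [0.626, 0.78, -0.007, 0.019]
ft_force: [0.7, -0.0, -1.0]
grip_width: 0.721
clock: 5.9
position: [0.5423, 0.1702, 0.205]
ee_rot: [0.855, 0.518, 0.0, 0.021]
ft_force: [0.6, -0.2, -1.0]
grip_width: 0.726
clock: 6.4
position: [0.5423, 0.1702, 0.205]
ee_rot: [0.981, 0.194, 0.008, 0.019]
ft_force: [-0.8, 0.0, -1.6]
grip_width: 0.725
t 6.4 p [0.5423 0.1702 0.205 ] y [ 0.3804 -0.9239  0.0411] z [ 0.0224 -0.0353 -0.9991] F [-0.8  0.  -1.6] w 61.6 q [-0.67  0.23  0.31  1.7  -0.03  1.21 -1.54]
n 7 row [0.0062, 0.0056, 0.1349] [-0.0044, 0.1725, 0.0251] total t mm [31.6, 5.3, 65.6] ang 54.9
```

```bash
python3 -m crank '[[-1,[0.006,0.006,0.135],[-0.004,0.1725,0.025]],[-1,[0.006,0.006,0.135],[-0.004,0.1725,0.025]],[-1,[0.006,0.006,0.135],[-0.004,0.1725,0.025]],[-1,[0.006,0.006,0.135],[-0.004,0.1725,0.025]],[-1,[0.006,0.006,0.135],[-0.004,0.1725,0.025]]]'
python3 -m crank '[[-1,[0.006,0.006,0.135],[-0.004,0.1725,0.025]],[-1,[0.006,0.006,0.135],[-0.004,0.1725,0.025]],[-1,[0,0,0],[0,0,0]],[-1,[0,0,0],[0,0,0]],[-1,[0,0,0],[0,0,0]]]'
python3 look.py p5 270 205 200 190
python3 - <<'E'
from h import *
M,o=cur()
rows(M,H(pose(-75,55),[.59,.175,.14]))
E
```

```text
clock: 6.9
position: [0.5589, 0.1701, 0.1564]
ee_rot: [0.933, 0.145, 0.326, -0.037]
ft_force: [1.5, -2.5, -0.8]
grip_width: 0.722
clock: 7.4
position: [0.5711, 0.1593, 0.1624]
ee_rot: [0.922, 0.135, 0.362, -0.032]
ft_force: [-0.8, 0.5, -0.7]
grip_width: 0.726
t 7.5 p [0.5709 0.16   0.1624] y [ 0.2727 -0.9613  0.0379] z [ 0.6584  0.1577 -0.736 ] F [-0.3 -0.5 -1.4] w 61.7 q [-0.42 -0.02 -0.    2.27  0.67  0.2  -2.31]
n 2 row [-0.0008, -0.0622, 0.197] [0.0089, 0.138, 0.0243] total t mm [1.7, -10.0, 31.4] ang 12.6
```

View pics/p5.png

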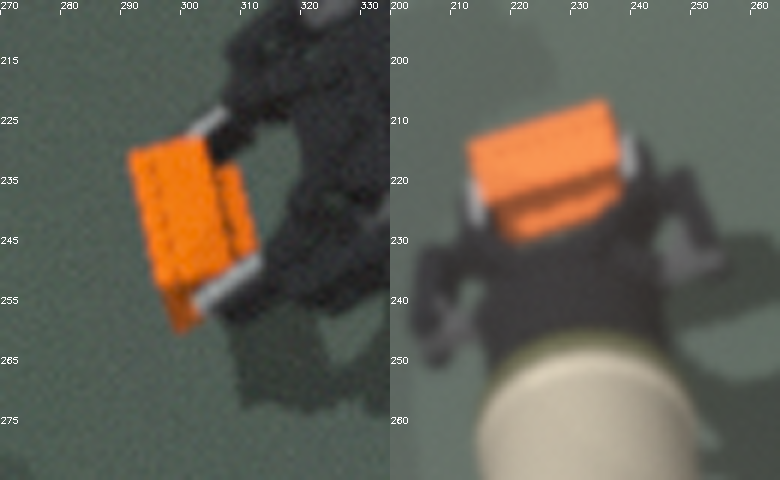

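The jaw now shows its web facing away and its slot toward the robot, with the pad turning downward. Joint 4 and joint 6 limits hold the forward tilt to about 43° here. I'll set it down about 12° short and let it tip onto its pad face.

```bash
python3 - <<'E'
from h import *
M,o=cur()
rows(M,H(pose(-75,46),[.578,.163,.060])); rows(H(pose(-75,46),[.578,.163,.060]),H(pose(-75,46),[.578,.163,.038]))
E
```

```text
n 3 row [-0.2716, -0.0149, 0.3302] [0.0072, 0.0253, 0.0157] total t mm [-63.5, -4.8, 80.5] ang 4.1
n 1 row [-0.1978, -0.0, 0.191] [0.0, 0.0, -0.0] total t mm [-15.8, -0.0, 15.3] ang 0.0
```

```bash
python3 -m crank '[[-1,[-0.163,-0.009,0.198],[0.004,0.015,0.01]],[-1,[-0.163,-0.009,0.198],[0.004,0.015,0.01]],[-1,[-0.163,-0.009,0.198],[0.004,0.015,0.01]],[-1,[-0.163,-0.009,0.198],[0.004,0.015,0.01]],[-1,[-0.163,-0.009,0.198],[0.004,0.015,0.01]]]'
python3 look.py p6 280 235 200 190
python3 - <<'E'
from h import *
M,o=cur()
print(np.degrees(np.arccos(-M[2,2])))
rows(M,H(pose(-75,46),[.578,.163,.038]))
E
```

```text
clock: 8.0
position: [0.5783, 0.1586, 0.1211]
ee_rot: [0.923, 0.127, 0.361, -0.043]
ft_force: [0.3, 0.8, -1.2]
grip_width: 0.724
t 8.1 p [0.5775 0.1584 0.1196] y [ 0.2656 -0.964   0.0148] z [ 0.653   0.1686 -0.7383] F [-0.1 -0.1 -0.9] w 61.5 q [-0.98  0.07  0.61  2.31  0.94  0.07 -2.6 ]
42.4092960414037
n 2 row [-0.342, -0.0324, 0.3781] [0.0036, 0.0399, 0.0098] total t mm [-53.7, -5.5, 61.3] ang 3.7
```

View pics/p6.png

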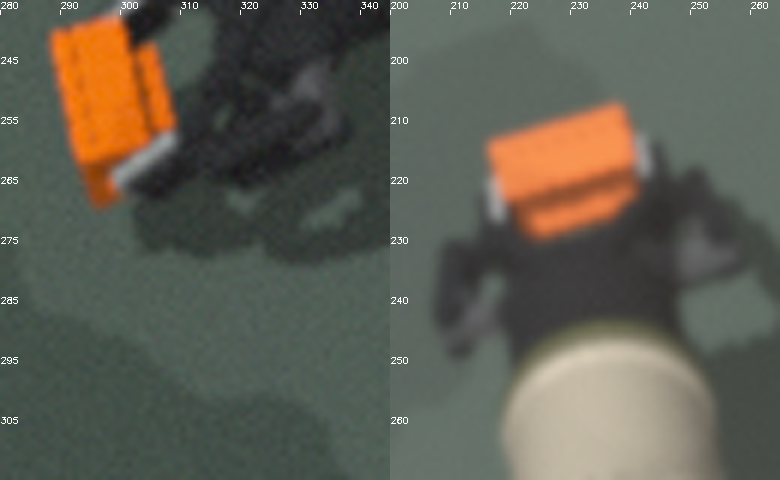

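Joint 6 and joint 7 are both at their limits here (q6 0.07, q7 −2.6), so a radial tilt this low won't reach. I'll bring the tool upright, yaw +90° and tilt sideways instead.

```bash
python3 - <<'E'
from h import *
M,o=cur()
A=H(pose(-75,5),[.55,.16,.20]);B=H(pose(15,5),[.54,.16,.20]);C=H(pose(15,55),[.54,.15,.12])
rows(M,A);rows(A,B);rows(B,C)
E
```

```text
n 5 row [0.0353, -0.0203, -0.2123] [0.0028, -0.1662, 0.0032] total t mm [35.0, -7.6, -77.1] ang 37.4
n 11 row [-0.007, -0.0104, -0.0006] [0.0158, 0.0, -0.1811] total t mm [-9.6, -2.6, -0.8] ang 90.0
n 7 row [-0.0815, -0.0046, 0.1241] [0.0, 0.1587, -0.0] total t mm [-16.6, -2.6, 78.9] ang 50.0
```

```bash
python3 -m crank '[[-1,[0.035,-0.02,-0.212],[0.003,-0.166,0.003]],[-1,[0.035,-0.02,-0.212],[0.003,-0.166,0.003]],[-1,[0.035,-0.02,-0.212],[0.003,-0.166,0.003]],[-1,[0.035,-0.02,-0.212],[0.003,-0.166,0.003]],[-1,[0.035,-0.02,-0.212],[0.003,-0.166,0.003]]]'
python3 -m crank '[[-1,[0,-0.01,0],[0.016,0,-0.181]],[-1,[0,-0.01,0],[0.016,0,-0.181]],[-1,[0,-0.01,0],[0.016,0,-0.181]],[-1,[0,-0.01,0],[0.016,0,-0.181]],[-1,[0,-0.01,0],[0.016,0,-0.181]]]'
python3 -m crank '[[-1,[0,-0.01,0],[0.016,0,-0.181]],[-1,[0,-0.01,0],[0.016,0,-0.181]],[-1,[0,-0.01,0],[0.016,0,-0.181]],[-1,[0,-0.01,0],[0.016,0,-0.181]],[-1,[0,-0.01,0],[0.016,0,-0.181]]]'
python3 - <<'E'
from h import *
st();M,o=cur()
rows(M,H(pose(15,55),[.54,.15,.12]))
E
```

```text
clock: 8.6
position: [0.564, 0.1439, 0.1802]
ee_rot: [0.983, 0.112, 0.146, 0.003]
ft_force: [1.4, -0.8, -2.2]
grip_width: 0.724
clock: 9.1
position: [0.5631, 0.1469, 0.1785]
ee_rot: [0.881, 0.454, 0.134, 0.026]
ft_force: [-0.1, -1.1, -1.3]
grip_width: 0.725
clock: 9.6
position: [0.5596, 0.1482, 0.1777]
ee_rot: [0.668, 0.736, 0.102, 0.043]
ft_force: [0.3, -0.2, -1.0]
grip_width: 0.724
t 9.6 p [0.5596 0.1482 0.1777] y [0.9741 0.0864 0.2089] z [ 0.2009  0.0927 -0.9752] F [ 0.3 -0.2 -1. ] w 61.5 q [-0.49  0.14  0.18  1.88 -0.07  0.9  -0.18]
n 7 row [-0.0368, -0.044, 0.096] [0.0504, 0.1633, -0.0087] total t mm [-0.4, -31.0, 52.6] ang 53.9
```

```bash
python3 -m crank '[[-1,[-0.037,-0.044,0.096],[0.05,0.163,-0.009]],[-1,[-0.037,-0.044,0.096],[0.05,0.163,-0.009]],[-1,[-0.037,-0.044,0.096],[0.05,0.163,-0.009]],[-1,[-0.037,-0.044,0.096],[0.05,0.163,-0.009]],[-1,[-0.037,-0.044,0.096],[0.05,0.163,-0.009]]]'
python3 -m crank '[[-1,[-0.037,-0.044,0.096],[0.05,0.163,-0.009]],[-1,[-0.037,-0.044,0.096],[0.05,0.163,-0.009]],[-1,[0,0,0],[0,0,0]],[-1,[0,0,0],[0,0,0]],[-1,[0,0,0],[0,0,0]]]'
python3 look.py p7 285 215 200 205
python3 - <<'E'
from h import *
M,o=cur()
T=H(pose(15,55),[.54,.16,.036]);rows(M,T);rows(M,T,5)
E
```

```text
clock: 10.1
position: [0.5489, 0.1443, 0.1361]
ee_rot: [0.591, 0.728, 0.239, -0.253]
ft_force: [0.0, -0.2, -1.6]
grip_width: 0.723
clock: 10.6
position: [0.5408, 0.1499, 0.1211]
ee_rot: [0.542, 0.704, 0.283, -0.362]
ft_force: [0.3, 0.9, -0.1]
grip_width: 0.721
t 10.7 p [0.5406 0.15   0.1214] y [0.9674 0.2532 0.0055] z [-0.2037  0.7909 -0.5771] F [-0.7  0.  -1.3] w 61.5 q [ 0.01  0.59  0.11  1.72 -0.94  1.43  0.81]
n 2 row [-0.4008, 0.0098, 0.3576] [0.0051, 0.0028, 0.0007] total t mm [-64.1, 1.4, 57.3] ang 0.5
n 5 row [-0.1604, 0.0041, 0.1429] [0.002, 0.0011, 0.0003] total t mm [-64.1, 1.4, 57.3] ang 0.5
```

View pics/p7.png

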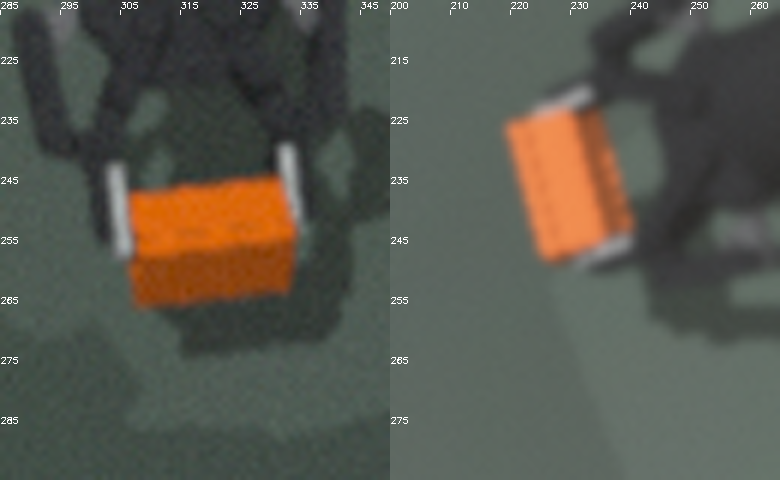

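The sideways tilt is reached exactly: the web faces the side camera, the pad is down and the jaw is level. I'll lower to just above the mat.

```bash
python3 -m crank '[[-1,[-0.2,0.004,0.178],[0.002,0,0]],[-1,[-0.2,0.004,0.178],[0.002,0,0]],[-1,[-0.2,0.004,0.178],[0.002,0,0]],[-1,[-0.15,0.004,0.135],[0.002,0,0]],[-1,[-0.07,0.004,0.06],[0.002,0,0]]]'
python3 look.py p8 285 235 200 205
```

```text
clock: 11.2
position: [0.5388, 0.1598, 0.0317]
ee_rot: [0.541, 0.704, 0.279, -0.366]
ft_force: [0.1, -0.1, -1.3]
grip_width: 0.725
t 11.3 p [0.5391 0.1595 0.0321] y [ 0.966   0.2586 -0.003 ] z [-0.2132  0.7896 -0.5753] F [ 0.4  0.1 -1.2] w 61.6 q [ 0.01  0.73  0.09  1.72 -0.97  1.34  0.92]
```

View pics/p8.png

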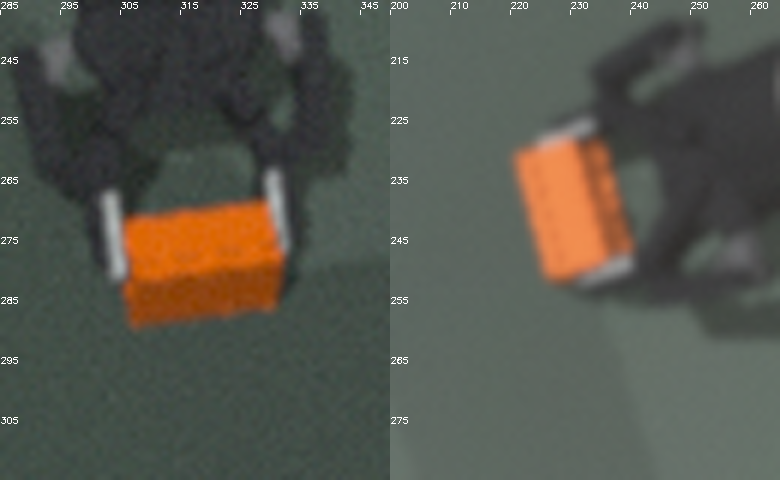

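No contact yet at z = 0.032. I'll go down 2 mm at a time.

```bash
python3 -m crank '[[-1,[-0.02,0,0.014],[0,0,0]],[-1,[-0.02,0,0.014],[0,0,0]],[-1,[-0.02,0,0.014],[0,0,0]],[-1,[0,0,0],[0,0,0]],[-1,[0,0,0],[0,0,0]]]'
python3 -c "
from h import *
st()"
```

```text
clock: 11.8
position: [0.5398, 0.159, 0.0307]
ee_rot: [0.539, 0.703, 0.282, -0.367]
ft_force: [-7.6, -8.9, 26.4]
grip_width: 0.726
t 11.8 p [0.5398 0.159  0.0307] y [0.9658 0.2593 0.0003] z [-0.2126  0.7924 -0.5717] F [-7.6 -8.9 26.4] w 61.7 q [ 0.01  0.74  0.09  1.72 -0.98  1.34  0.93]
```

```bash
python3 -m crank '[[-1,[0.03,0,-0.021],[0,0,0]],[-1,[0,0,0],[0,0,0]],[0.7,[0,0,0],[0,0,0]],[1,[0,0,0],[0,0,0]],[1,[0,0,0],[0,0,0]]]'
python3 look.py p9 285 235 200 205
```

```text
clock: 12.3
position: [0.5391, 0.1591, 0.029]
ee_rot: [0.541, 0.703, 0.28, -0.366]
ft_force: [-1.0, 0.0, 0.9]
grip_width: 1.0
t 12.4 p [0.539  0.1591 0.029 ] y [ 0.9661  0.2581 -0.0033] z [-0.213   0.7898 -0.5753] F [-0.2  0.   0.1] w 85.0 q [ 0.01  0.74  0.09  1.72 -0.97  1.33  0.92]
```

View pics/p9.png

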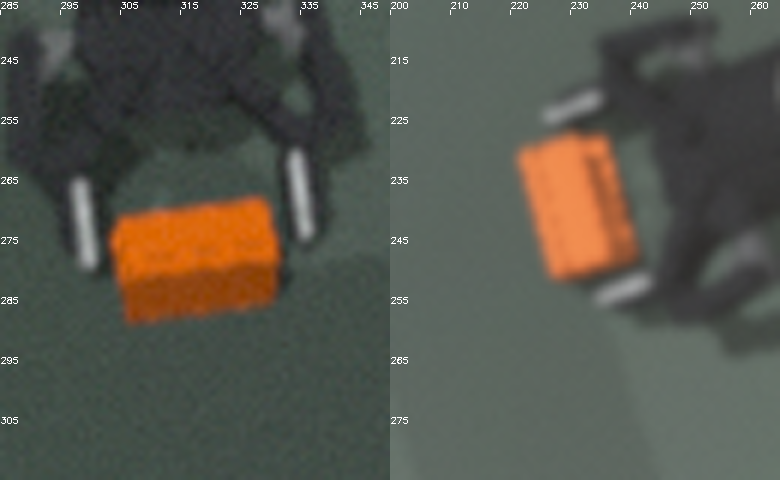

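The jaw now rests on its pad face, lip and web edge up. Retreating.

```bash
python3 -m crank '[[1,[0,0,-0.4],[0,0,0]],[1,[0,0,-0.5],[0,0,0]],[1,[0.2,0,-0.5],[0,0,0]],[1,[0.4,0,-0.3],[0,-0.1,0]],[1,[0.4,0,-0.3],[0,-0.17,0]]]'
python3 look.py p10 285 235 200 205
python3 - <<'E'
from h import *
M,o=cur()
rows(M,H(pose(15,-10),[.545,.19,.22]))
rows(H(pose(15,-10),[.545,.19,.22]),H(pose(15,-55),[.545,.25,.12]))
E
```

```text
clock: 12.9
position: [0.5608, 0.0771, 0.186]
ee_rot: [0.571, 0.737, 0.219, -0.289]
ft_force: [0.8, 0.7, 0.4]
grip_width: 1.001
t 13.0 p [0.5638 0.0824 0.1952] y [0.9652 0.2611 0.0113] z [-0.168   0.6529 -0.7386] F [0.6 0.4 0.9] w 85.1 q [-0.03  0.46  0.2   1.61 -0.75  1.49  0.67]
n 7 row [0.2046, 0.0182, 0.0255] [0.0019, -0.1663, 0.001] total t mm [97.0, 10.2, 55.1] ang 52.4
n 6 row [0.2113, 0.0324, 0.1277] [0.0, -0.1667, 0.0] total t mm [74.4, 15.5, 88.4] ang 45.0
```

View pics/p10.png

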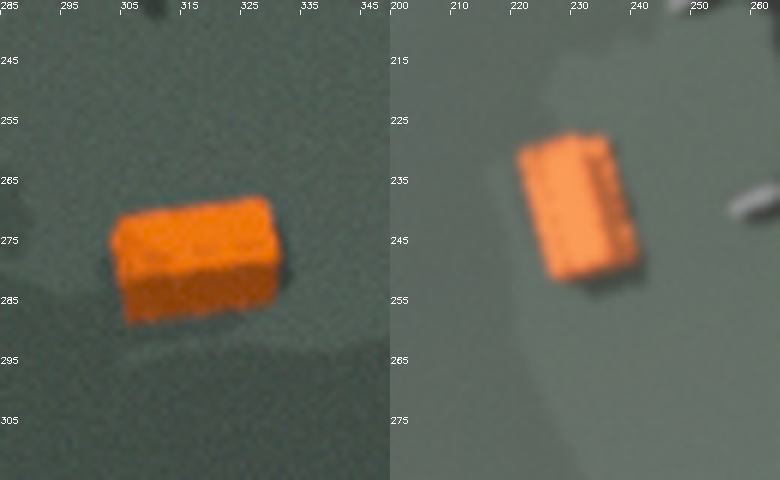

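```bash
python3 - <<'E'
from h import *
np.set_printoptions(precision=4,suppress=True)
T=lambda x,y:(200+(x-390)/6-.5,205+y/6-.5);S=lambda x,y:(285+x/6-.5,235+y/6-.5)
pt=[T(520,150),T(552,280),T(582,137),T(612,272)]
a=[plane("top",p,.046) for p in pt]; print("top",*a, np.linalg.norm(a[0]-a[1]),np.linalg.norm(a[2]-a[3]))
ps=[S(278,262),S(120,275)]
b=[plane("side",p,.046) for p in ps];print("side",*b,np.linalg.norm(b[0]-b[1]))
print(tri(ps[0],pt[0]),tri(ps[1],pt[1]))
print(tri(S(268,198),pt[3]),tri(S(122,215),pt[2]))
E
```

```text
top [0.5644 0.1911 0.046 ] [0.5    0.1755 0.046 ] [0.5701 0.1605 0.046 ] [0.5032 0.1461 0.046 ] 0.06624667937688375 0.06841386669820651
side [0.5026 0.1809 0.046 ] [0.5678 0.1944 0.046 ] 0.06664096899678384
(array([0.532 , 0.1929, 0.0773]), np.float64(0.057535173344021105)) (array([0.5356, 0.1772, 0.0118]), np.float64(0.06557521048092299))
(array([0.5058, 0.1463, 0.0409]), np.float64(0.004342708994501391)) (array([0.5701, 0.1612, 0.0411]), np.float64(0.001403563997410998))
```

Web edge from the top view: midpoint (0.532, 0.183). From the side view: (0.535, 0.188). The lip free edge is at (0.537, 0.153). The hand's own pose predicts the same to about 2 mm, and the yaw is about 13–15°. The height reads 41 mm against 46, the same bias as before. Next is the regrip with the opposite sideways tilt.

```bash
python3 -m crank '[[1,[0.205,0.018,0],[0,-0.166,0]],[1,[0.205,0.018,0],[0,-0.166,0]],[1,[0.205,0.018,0],[0,-0.166,0]],[1,[0.205,0.018,0.03],[0,-0.166,0]],[1,[0.205,0.018,0.03],[0,-0.166,0]]]'
python3 -m crank '[[1,[0.205,0.018,0.03],[0,-0.166,0]],[1,[0.205,0.018,0.03],[0,-0.166,0]],[1,[0.211,0.03,0.05],[0,-0.167,0]],[1,[0.211,0.03,0.1],[0,-0.167,0]],[1,[0.211,0.03,0.1],[0,-0.167,0]]]'
python3 - <<'E'
from h import *
st();M,o=cur();R=pose(14,-55);z=R.as_matrix()[:,2];G=np.array([.537,.173,.032])
rows(M,H(R,G-.003*z-.11*z))
E
```

```text
clock: 13.5
position: [0.5494, 0.153, 0.221]
ee_rot: [0.609, 0.792, 0.028, -0.035]
ft_force: [0.2, 0.5, -1.9]
grip_width: 0.998
clock: 14.0
position: [0.5393, 0.2289, 0.1826]
ee_rot: [0.584, 0.762, -0.169, 0.221]
ft_force: [0.7, -0.7, -0.4]
grip_width: 1.0
t 14.0 p [0.5393 0.2289 0.1826] y [ 0.9656  0.2599 -0.0004] z [ 0.1386 -0.5163 -0.8451] F [ 0.7 -0.7 -0.4] w 85.0 q [-0.88  0.44  0.17  1.59  0.44  1.4  -0.59]
n 3 row [0.3562, -0.063, 0.1707] [0.0053, -0.168, 0.0059] total t mm [79.0, -15.0, 51.5] ang 22.7
```

```bash
python3 -m crank '[[1,[0.356,-0.063,0.17],[0.005,-0.168,0.006]],[1,[0.356,-0.063,0.17],[0.005,-0.168,0.006]],[1,[0.356,-0.063,0.17],[0.005,-0.168,0.006]],[1,[0,0,0],[0,0,0]],[1,[0,0,0],[0,0,0]]]'
python3 look.py p11 285 245 190 205
python3 - <<'E'
from h import *
M,o=cur();R=pose(14,-55);z=R.as_matrix()[:,2];G=np.array([.537,.173,.032])
rows(M,H(R,G-.003*z))
E
```

```text
clock: 14.5
position: [0.5137, 0.2613, 0.0947]
ee_rot: [0.545, 0.7, -0.286, 0.362]
ft_force: [0.7, -0.5, 2.0]
grip_width: 1.003
t 14.6 p [0.516  0.2608 0.0991] y [0.9712 0.2384 0.0018] z [ 0.1954 -0.7917 -0.5788] F [0.5 0.2 0.9] w 84.9 q [-1.05  0.75  0.19  1.52  0.59  1.55 -0.85]
n 3 row [0.0114, -0.0031, 0.4562] [-0.0008, -0.0027, -0.0015] total t mm [2.5, -0.7, 109.5] ang 0.4
```

View pics/p11.png

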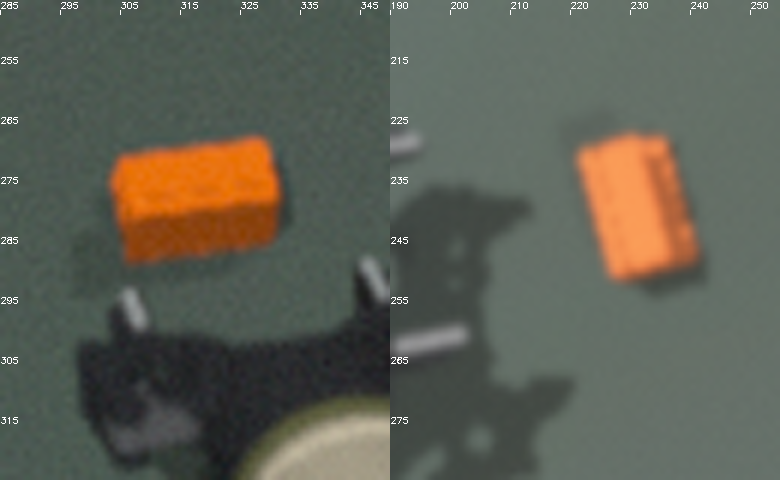

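```bash
python3 - <<'E'
from h import *
for G in([.537,.173,.032],[.537,.173,.048],[.539,.166,.046]): print(proj("top",G),proj("side",G))
M,o=cur()
for d in(.003,.02): print(d,proj("top",M[:3,3]+d*M[:3,2]))
E
```

```text
[227.91802781 239.08616955] [317.01023318 277.29352957]
[227.226711   238.50724428] [317.38660699 273.82975986]
[229.68563405 237.84524907] [316.71812423 271.8722925 ]
0.003 [194.75072037 244.57295966]
0.02 [200.18453977 243.61528128]
```

```bash
python3 -m crank '[[1,[0.01,-0.01,0.4],[0,-0.003,0]],[1,[0.01,-0.01,0.4],[0,-0.003,0]],[1,[0.01,-0.01,0.3],[0,-0.003,0]],[1,[0,0,0.2],[0,0,0]],[1,[0,0,0.065],[0,0,0]]]'
python3 look.py p12 285 245 190 205
```

```text
clock: 15.1
position: [0.5344, 0.1735, 0.0338]
ee_rot: [0.548, 0.697, -0.285, 0.364]
ft_force: [-0.4, -0.2, 0.1]
grip_width: 0.998
t 15.2 p [0.5339 0.1752 0.0334] y [0.971  0.2391 0.0003] z [ 0.1962 -0.7963 -0.5722] F [-0.1  0.1 -0.5] w 85.2 q [-0.98  0.78  0.22  1.66  0.65  1.36 -0.89]
```

View pics/p12.png

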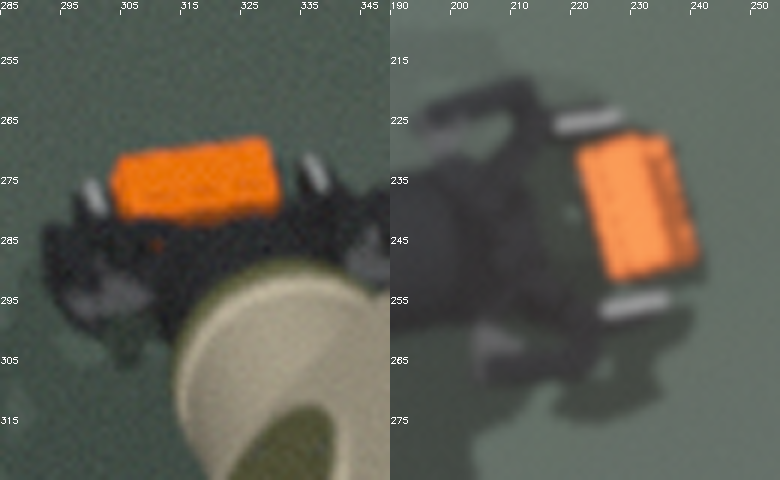

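The fingers are level and parallel to the jaw, either side of its ends. I'll shift 5 mm deeper and close at 70 N.

```bash
python3 -m crank '[[1,[-0.018,0,0.026],[0,0,0]],[1,[-0.018,0,0.026],[0,0,0]],[0,[0,0,0],[0,0,0]],[-1,[0,0,0],[0,0,0]],[-1,[0,0,0],[0,0,0]]]' 70
python3 -m crank '[[-1,[0,0,0],[0,0,0]],[-1,[0,0,0],[0,0,0]],[-1,[0,0,0],[0,0,0]],[-1,[0,0,0],[0,0,0]],[-1,[0,0,0],[0,0,0]]]'
python3 look.py p13 285 245 190 205
```

```text
clock: 15.7
position: [0.5345, 0.1709, 0.0324]
ee_rot: [0.546, 0.698, -0.286, 0.365]
ft_force: [-1.0, 1.1, 4.5]
grip_width: 0.737
clock: 16.2
position: [0.5345, 0.1709, 0.0324]
ee_rot: [0.546, 0.698, -0.286, 0.365]
ft_force: [-1.6, 1.6, 5.9]
grip_width: 0.739
t 16.3 p [0.5345 0.1709 0.0324] y [ 0.9706  0.2409 -0.0014] z [ 0.197  -0.7971 -0.5708] F [-1.3  3.1  5.3] w 62.6 q [-0.98  0.78  0.22  1.67  0.65  1.35 -0.89]
```

View pics/p13.png

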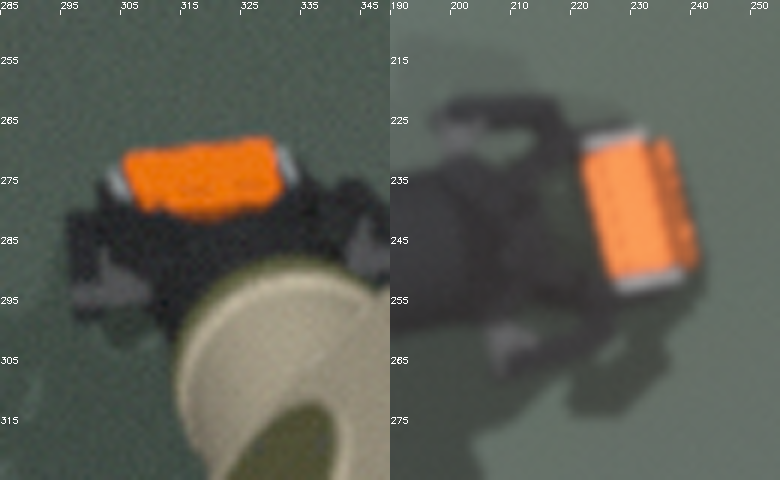

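The grip is firm, with the pads covering the web and leg ends. I'll lift, come upright, then swing toward the vise while yawing about −90°.

```bash
python3 - <<'E'
from h import *
M,o=cur()
A=H(pose(14,-20),[.525,.165,.16]);B=H(pose(14,0),[.52,.13,.24]);C=H(pose(-76,10),[.48,-.16,.24])
rows(M,A);rows(A,B);rows(B,C)
E
```

```text
n 5 row [-0.2195, -0.0269, -0.2383] [-0.0005, 0.1564, -0.0] total t mm [-106.7, -10.8, -70.0] ang 35.2
n 3 row [-0.2106, -0.0555, -0.2942] [0.0, 0.1481, 0.0] total t mm [-58.1, -13.3, -64.0] ang 20.0
n 12 row [-0.3188, 0.1123, -0.0229] [-0.0145, 0.0145, 0.1662] total t mm [-271.7, -109.0, 0.0] ang 90.4
```

```bash
python3 -m crank '[[-1,[-0.22,-0.027,-0.238],[0,0.156,0]],[-1,[-0.22,-0.027,-0.238],[0,0.156,0]],[-1,[-0.22,-0.027,-0.238],[0,0.156,0]],[-1,[-0.22,-0.027,-0.238],[0,0.156,0]],[-1,[-0.22,-0.027,-0.238],[0,0.156,0]]]'
python3 -m crank '[[-1,[-0.21,-0.055,-0.294],[0,0.148,0]],[-1,[-0.21,-0.055,-0.294],[0,0.148,0]],[-1,[-0.21,-0.055,-0.294],[0,0.148,0]],[-1,[0,0,0],[0,0,0]],[-1,[0,0,0],[0,0,0]]]'
python3 - <<'E'
from h import *
st();M,o=cur()
rows(M,H(pose(-76,10),[.48,-.16,.24]),15)
E
```

```text
clock: 16.8
position: [0.5249, 0.1652, 0.1612]
ee_rot: [0.606, 0.776, -0.106, 0.135]
ft_force: [0.9, -0.2, -1.5]
grip_width: 0.739
clock: 17.3
position: [0.5204, 0.1285, 0.24]
ee_rot: [0.617, 0.787, -0.001, 0.001]
ft_force: [-0.1, 0.3, -1.4]
grip_width: 0.738
t 17.3 p [0.5204 0.1285 0.24  ] y [ 0.9713  0.2377 -0.001 ] z [-0.0004 -0.0024 -1.    ] F [-0.1  0.3 -1.4] w 62.7 q [-0.5   0.14  0.18  1.73 -0.02  1.28 -0.07]
n 15 row [-0.2525, 0.0927, -0.0181] [-0.0115, 0.0119, 0.1326] total t mm [-270.6, -107.8, 0.7] ang 90.2
```

```bash
python3 -m crank '[[-1,[-0.252,0.093,-0.018],[-0.011,0.012,0.133]],[-1,[-0.252,0.093,-0.018],[-0.011,0.012,0.133]],[-1,[-0.252,0.093,-0.018],[-0.011,0.012,0.133]],[-1,[-0.252,0.093,-0.018],[-0.011,0.012,0.133]],[-1,[-0.252,0.093,-0.018],[-0.011,0.012,0.133]]]'
python3 -m crank '[[-1,[-0.252,0.093,-0.018],[-0.011,0.012,0.133]],[-1,[-0.252,0.093,-0.018],[-0.011,0.012,0.133]],[-1,[-0.252,0.093,-0.018],[-0.011,0.012,0.133]],[-1,[-0.252,0.093,-0.018],[-0.011,0.012,0.133]],[-1,[-0.252,0.093,-0.018],[-0.011,0.012,0.133]]]'
python3 -m crank '[[-1,[-0.252,0.093,-0.018],[-0.011,0.012,0.133]],[-1,[-0.252,0.093,-0.018],[-0.011,0.012,0.133]],[-1,[-0.252,0.093,-0.018],[-0.011,0.012,0.133]],[-1,[-0.252,0.093,-0.018],[-0.011,0.012,0.133]],[-1,[-0.252,0.093,-0.018],[-0.011,0.012,0.133]]]'
python3 - <<'E'
from h import *
st();M,o=cur()
rows(M,H(pose(-76,34.8),[.52,-.19,.19]))
E
```

```text
clock: 17.8
position: [0.5599, 0.0322, 0.2437]
ee_rot: [0.799, 0.601, 0.029, -0.005]
ft_force: [0.1, 0.5, -0.8]
grip_width: 0.739
clock: 18.3
position: [0.5451, -0.0734, 0.2441]
ee_rot: [0.926, 0.373, 0.058, -0.009]
ft_force: [-0.1, -1.3, -1.0]
grip_width: 0.733
clock: 18.8
position: [0.4798, -0.1574, 0.238]
ee_rot: [0.989, 0.12, 0.083, -0.013]
ft_force: [0.1, -0.7, -0.8]
grip_width: 0.744
t 18.8 p [ 0.4798 -0.1574  0.238 ] y [ 0.2389 -0.971  -0.0057] z [ 0.161   0.0454 -0.9859] F [ 0.1 -0.7 -0.8] w 63.2 q [-0.23 -0.05  0.5   1.92 -0.07  1.11 -1.03]
n 4 row [0.0436, 0.1295, 0.1744] [-0.0013, 0.1399, -0.0016] total t mm [22.8, 41.5, 52.3] ang 25.2
```

```bash
python3 -m crank '[[-1,[0.044,0.13,0.174],[0,0.14,0]],[-1,[0.044,0.13,0.174],[0,0.14,0]],[-1,[0.044,0.13,0.174],[0,0.14,0]],[-1,[0.044,0.13,0.174],[0,0.14,0]],[-1,[0,0,0],[0,0,0]]]'
python3 look.py p14 290 105 330 185
```

```text
clock: 19.3
position: [0.5182, -0.1887, 0.189]
ee_rot: [0.949, 0.115, 0.292, -0.041]
ft_force: [-0.2, 0.9, -1.4]
grip_width: 0.738
t 19.4 p [ 0.5195 -0.188   0.1914] y [ 0.2435 -0.9699 -0.0087] z [ 0.5425  0.1436 -0.8277] F [ 0.3 -0.1 -0.8] w 62.9 q [-0.21 -0.06  0.69  2.15 -0.59  0.67 -0.44]
```

View pics/p14.png

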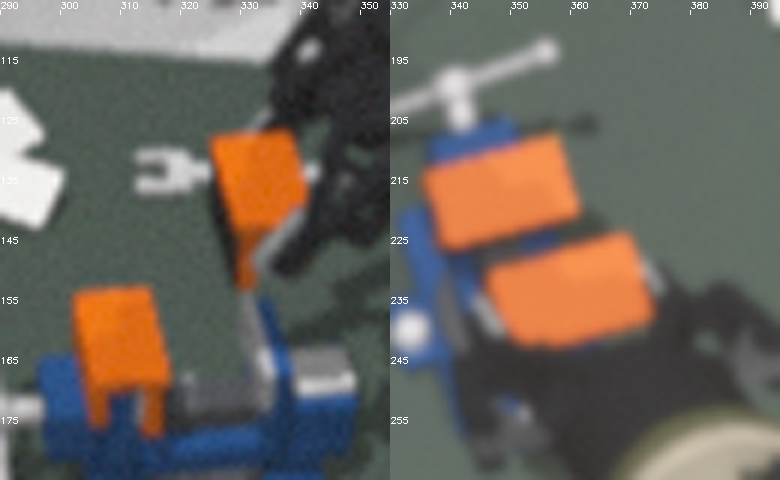

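The loose jaw is upright, black pad toward the fitted soft jaw: top view held (570,290) and fitted (500,190) in the crop. I'll measure both top faces the same way so the calibration bias cancels.

```bash
python3 - <<'E'
from h import *
np.set_printoptions(precision=4,suppress=True)
S=lambda p:(290+p[0]/6-.5,105+p[1]/6-.5);T=lambda p:(330+(p[0]-390)/6-.5,185+p[1]/6-.5)
# order: farL(side)=+x,-y ; farR=-x,-y ; nearR=-x,+y ; nearL=+x,+y
sh=[(212,143),(292,130),(307,205),(235,232)]; th=[(630,235),(655,318),(515,350),(488,268)]
sf=[(75,293),(152,288),(170,383),(95,388)]; tf=[(560,137),(580,212),(447,250),(425,175)]
def go(l,a,b):
    P=[tri(S(x),T(y)) for x,y in zip(a,b)];Q=np.array([p for p,_ in P]);print(l,"gaps",[round(e*1e3,1) for _,e in P]);print(Q,"c",Q.mean(0))
    e=(Q[3]+Q[2]-Q[0]-Q[1])/2; print("yaw",np.degrees(np.arctan2(-e[0],e[1])),"len",np.linalg.norm(e),"wid",np.linalg.norm((Q[0]+Q[3]-Q[1]-Q[2])/2))
    return Q.mean(0)
h=go("held",sh,th);f=go("fit",sf,tf)
# blobs top
im=cv2.imread("pics/p14_t.png").astype(int);b,g,r=[im[...,i] for i in range(3)]
m=((r>190)&(r-b>80)).astype(np.uint8);k,l,s,c=cv2.connectedComponentsWithStats(m)
for i in range(1,k):
    if s[i][4]>100 and 330<c[i][0]<390:
        q=cv2.minAreaRect(np.argwhere(l==i)[:,::-1].astype(np.float32)); print("topblob",q, plane("top",q[0],.111),plane("top",q[0],.111+.094))
M,o=cur();print("TCP",M[:3,3])
E
```

```text
held gaps [np.float64(1.7), np.float64(1.6), np.float64(3.3), np.float64(2.3)]
[[ 0.5493 -0.2175  0.1962]
 [ 0.5123 -0.2251  0.2014]
 [ 0.5018 -0.1636  0.2081]
 [ 0.536  -0.155   0.197 ]] c [ 0.5248 -0.1903  0.2007]
yaw 10.849629156160107 len 0.06325849458949727 wid 0.03733966192056434
fit gaps [np.float64(1.2), np.float64(2.6), np.float64(0.6), np.float64(0.3)]
[[ 0.6095 -0.2055  0.1058]
 [ 0.5726 -0.2126  0.1069]
 [ 0.5583 -0.15    0.1031]
 [ 0.5939 -0.1412  0.1044]] c [ 0.5836 -0.1773  0.1051]
yaw 13.291622297157677 len 0.06523760403395559 wid 0.037119292195069827
topblob ((357.69830322265625, 158.3706817626953), (12.342806816101074, 14.312403678894043), 23.198589324951172) [ 0.7526 -0.2123  0.111 ] [ 0.7249 -0.1952  0.205 ]
topblob ((348.1697998046875, 216.59432983398438), (13.323973655700684, 22.527128219604492), 74.05460357666016) [ 0.5834 -0.1761  0.111 ] [ 0.5688 -0.1618  0.205 ]
topblob ((359.7735900878906, 233.70753479003906), (14.697578430175781, 24.724897384643555), 74.05460357666016) [ 0.5342 -0.2059  0.111 ] [ 0.5234 -0.1893  0.205 ]
TCP [ 0.5195 -0.188   0.1914]
```

The held jaw's web top centre is (0.5248, −0.1903) by camera. The hand's pose predicts (0.5247, −0.1866). The fitted one is at (0.5836, −0.1773), so the fixed-jaw centre comes out at about (0.513, −0.1935). That agrees with direct sight to about 2 mm. Both heights read about 5–6 mm low, as before.

I'll come down 7 mm toward the gap, so that only the longer pad leg dips behind the jaw. Then I'll slide back until it touches.

```bash
python3 - <<'E'
from h import *
M,o=cur()
T=H(pose(-76,34.8),[.5165,-.189,.130]);rows(M,T,4)
E
```

```text
n 4 row [-0.1164, 0.0018, 0.1529] [-0.0026, 0.0037, -0.0011] total t mm [-37.0, 0.8, 49.1] ang 0.8
```

```bash
python3 -m crank '[[-1,[-0.116,0.002,0.153],[-0.003,0.004,-0.001]],[-1,[-0.116,0.002,0.153],[-0.003,0.004,-0.001]],[-1,[-0.116,0.002,0.153],[-0.003,0.004,-0.001]],[-1,[-0.116,0.002,0.153],[-0.003,0.004,-0.001]],[-1,[0,0,0],[0,0,0]]]'
python3 look.py p15 290 120 330 185
python3 - <<'E'
from h import *
M,o=cur();print(np.degrees(np.arccos(-M[2,2])))
rows(M,H(pose(-76,34.8),[.5165,-.189,.122]),1)
E
```

```text
clock: 19.9
position: [0.5173, -0.1884, 0.1296]
ee_rot: [0.947, 0.117, 0.298, -0.037]
ft_force: [0.8, -0.5, -1.1]
grip_width: 0.734
t 20.0 p [ 0.5182 -0.1896  0.1317] y [ 0.2416 -0.9704  0.002 ] z [ 0.5583  0.1373 -0.8182] F [ 0.4  0.  -0.2] w 62.6 q [-0.21  0.06  0.72  2.22 -0.88  0.59 -0.14]
35.09460359390277
n 1 row [-0.0854, -0.013, 0.0885] [0.0023, -0.0065, 0.0011] total t mm [-6.8, -1.0, 7.1] ang 0.3
```

View pics/p15.png

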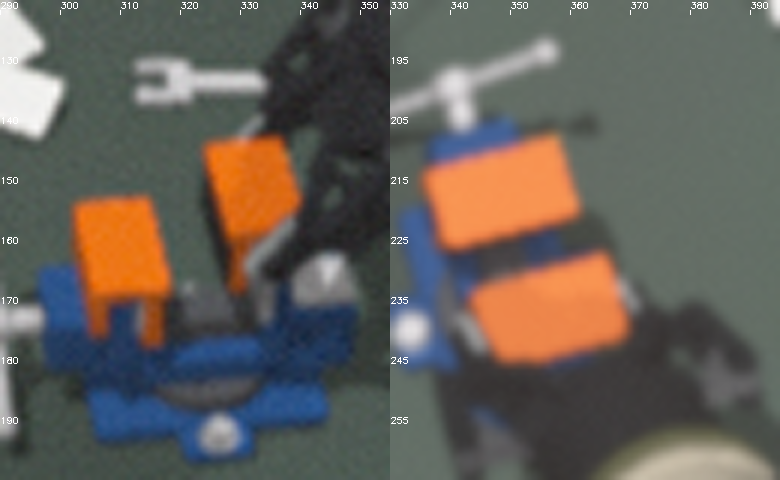

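```bash
python3 -m crank '[[-1,[-0.03,-0.004,0.03],[0.001,-0.003,0]],[-1,[-0.03,-0.004,0.03],[0.001,-0.003,0]],[-1,[-0.025,-0.004,0.028],[0,0,0]],[-1,[0,0,0],[0,0,0]],[-1,[0,0,0],[0,0,0]]]'
python3 - <<'E'
from h import *
st();M,o=cur()
v=np.array([np.cos(np.radians(14)),np.sin(np.radians(14)),0]);
print("per mm -vx in tool norm:",M[:3,:3].T@(-v)*.001/.08,"down",M[:3,:3].T@np.array([0,0,-1])*.001/.08)
print("s along vx from final",(M[:3,3]-np.array([.5097,-.1907,.097]))@v*1e3)
E
```

```text
clock: 20.5
position: [0.5158, -0.1901, 0.1215]
ee_rot: [0.947, 0.116, 0.298, -0.036]
ft_force: [0.3, -0.0, -1.1]
grip_width: 0.735
t 20.5 p [ 0.5158 -0.1901  0.1215] y [ 0.2402 -0.9707  0.001 ] z [ 0.5557  0.1366 -0.8201] F [ 0.3 -0.  -1.1] w 62.5 q [-0.2   0.08  0.72  2.23 -0.92  0.58 -0.09]
per mm -vx in tool norm: [-0.0103  0.     -0.0072] down [-0.0072 -0.      0.0103]
s along vx from final 6.082052899312996
```

No contact yet. I'll slide toward the bare jaw in 1 mm rows.

```bash
python3 -m crank '[[-1,[-0.0103,0,-0.0072],[0,0,0]],[-1,[-0.0103,0,-0.0072],[0,0,0]],[-1,[-0.0103,0,-0.0072],[0,0,0]],[-1,[-0.0103,0,-0.0072],[0,0,0]],[-1,[0,0,0],[0,0,0]]]'
python3 -m crank '[[-1,[-0.0103,0,-0.0072],[0,0,0]],[-1,[-0.0103,0,-0.0072],[0,0,0]],[-1,[0,0,0],[0,0,0]],[-1,[0,0,0],[0,0,0]],[-1,[0,0,0],[0,0,0]]]'
python3 look.py p16 300 125 330 185
```

```text
clock: 21.0
position: [0.5118, -0.1911, 0.1215]
ee_rot: [0.947, 0.116, 0.298, -0.036]
ft_force: [0.2, 0.4, -2.0]
grip_width: 0.738
clock: 21.5
position: [0.51, -0.1915, 0.1215]
ee_rot: [0.947, 0.116, 0.298, -0.036]
ft_force: [-0.1, -0.7, -1.2]
grip_width: 0.738
t 21.6 p [ 0.51   -0.1915  0.1215] y [ 0.2405 -0.9707  0.0012] z [ 0.5558  0.1367 -0.82  ] F [-0.   0.4 -1.3] w 62.9 q [-0.19  0.06  0.73  2.24 -0.91  0.58 -0.09]
```

View pics/p16.png

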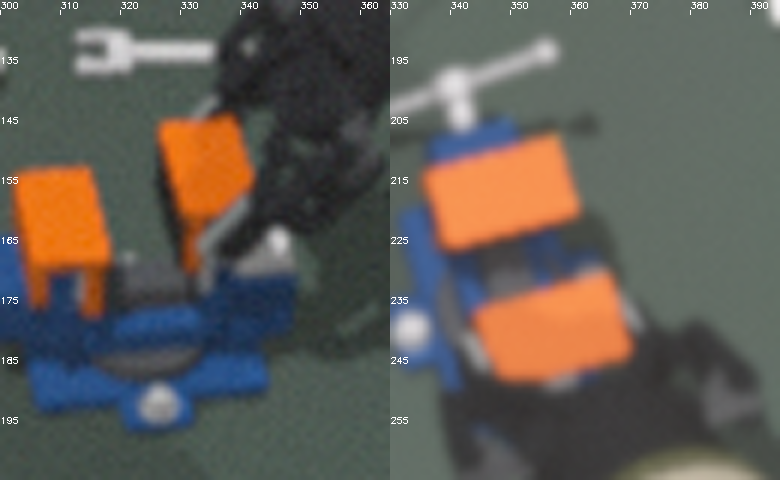

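```bash
python3 -m crank '[[-1,[-0.0103,0,-0.0072],[0,0,0]],[-1,[0,0,0],[0,0,0]],[-1,[-0.0103,0,-0.0072],[0,0,0]],[-1,[0,0,0],[0,0,0]],[-1,[0,0,0],[0,0,0]]]'
python3 -m crank '[[-1,[-0.0103,0,-0.0072],[0,0,0]],[-1,[0,0,0],[0,0,0]],[-1,[0,0,0],[0,0,0]],[-1,[0,0,0],[0,0,0]],[-1,[0,0,0],[0,0,0]]]'
```

```text
clock: 22.1
position: [0.5083, -0.1919, 0.1217]
ee_rot: [0.947, 0.116, 0.298, -0.036]
ft_force: [2.5, 2.7, -1.6]
grip_width: 0.74
clock: 22.6
position: [0.5081, -0.1918, 0.1222]
ee_rot: [0.947, 0.116, 0.299, -0.036]
ft_force: [9.2, 2.2, -4.4]
grip_width: 0.739
```

Contact: +9 N in x, with first touch at s ≈ −1.6 mm against a predicted −1.5. I'll back off to the centre of the slot's play and lower.

```bash
python3 -m crank '[[-1,[0.015,0,0.0105],[0,0,0]],[-1,[0.014,0,0.01],[0,0,0]],[-1,[0,0,0],[0,0,0]],[-1,[0,0,0],[0,0,0]],[-1,[0,0,0],[0,0,0]]]'
python3 -m crank '[[-1,[-0.0216,0,0.031],[0,0,0]],[-1,[-0.0216,0,0.031],[0,0,0]],[-1,[0,0,0],[0,0,0]],[-1,[0,0,0],[0,0,0]],[-1,[0,0,0],[0,0,0]]]'
python3 -c "
from h import *
st()"
```

```text
clock: 23.1
position: [0.5097, -0.1917, 0.1214]
ee_rot: [0.947, 0.116, 0.298, -0.036]
ft_force: [0.0, -0.1, -0.9]
grip_width: 0.739
clock: 23.6
position: [0.5099, -0.1916, 0.1155]
ee_rot: [0.947, 0.116, 0.298, -0.036]
ft_force: [0.2, 1.1, -1.3]
grip_width: 0.738
t 23.6 p [ 0.5099 -0.1916  0.1155] y [ 0.2403 -0.9707  0.0013] z [ 0.5559  0.1365 -0.82  ] F [ 0.2  1.1 -1.3] w 62.7 q [-0.19  0.08  0.73  2.24 -0.95  0.58 -0.06]
```

```bash
python3 -m crank '[[-1,[-0.0216,0,0.031],[0,0,0]],[-1,[-0.0216,0,0.031],[0,0,0]],[-1,[-0.0216,0,0.031],[0,0,0]],[-1,[-0.0216,0,0.031],[0,0,0]],[-1,[0,0,0],[0,0,0]]]'
python3 look.py p17 300 125 330 185
```

```text
clock: 24.1
position: [0.5096, -0.1915, 0.1027]
ee_rot: [0.947, 0.116, 0.297, -0.036]
ft_force: [0.1, -0.3, -1.0]
grip_width: 0.739
t 24.2 p [ 0.5098 -0.1916  0.1032] y [ 0.2403 -0.9707  0.0012] z [ 0.5556  0.1365 -0.8201] F [ 0.3  0.6 -0.5] w 62.9 q [-0.18  0.11  0.72  2.25 -1.02  0.57  0.01]
```

View pics/p17.png

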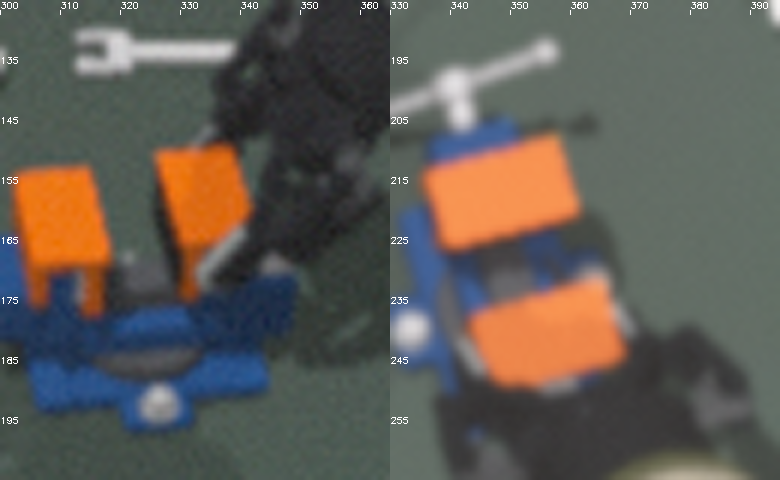

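It is sliding down freely astride the jaw, about 6 mm to go.

```bash
python3 -m crank '[[-1,[-0.0144,0,0.0206],[0,0,0]],[-1,[-0.0144,0,0.0206],[0,0,0]],[-1,[0,0,0],[0,0,0]],[-1,[0,0,0],[0,0,0]],[-1,[0,0,0],[0,0,0]]]'
python3 -m crank '[[-1,[-0.0072,0,0.0103],[0,0,0]],[-1,[0,0,0],[0,0,0]],[-1,[-0.0072,0,0.0103],[0,0,0]],[-1,[0,0,0],[0,0,0]],[-1,[0,0,0],[0,0,0]]]'
```

```text
clock: 24.7
position: [0.5099, -0.1916, 0.0994]
ee_rot: [0.947, 0.116, 0.298, -0.036]
ft_force: [-0.2, -0.5, -0.8]
grip_width: 0.736
clock: 25.2
position: [0.5098, -0.1916, 0.0973]
ee_rot: [0.947, 0.116, 0.298, -0.036]
ft_force: [-0.3, -0.2, 0.0]
grip_width: 0.737
```

```bash
python3 -m crank '[[-1,[-0.0072,0,0.0103],[0,0,0]],[-1,[0,0,0],[0,0,0]],[-1,[-0.0072,0,0.0103],[0,0,0]],[-1,[0,0,0],[0,0,0]],[-1,[0,0,0],[0,0,0]]]'
python3 -c "
from h import *
st()"
```

```text
clock: 25.7
position: [0.5107, -0.1918, 0.0964]
ee_rot: [0.947, 0.116, 0.299, -0.036]
ft_force: [-2.4, 0.6, 8.2]
grip_width: 0.738
t 25.7 p [ 0.5107 -0.1918  0.0964] y [ 0.2405 -0.9707  0.0016] z [ 0.5576  0.1368 -0.8188] F [-2.4  0.6  8.2] w 62.7 q [-0.17  0.13  0.71  2.26 -1.06  0.57  0.06]
```

It seated at TCP z = 0.0964 against a predicted 0.097, with 8 N up. I'll release, look, and retreat.

```bash
python3 -m crank '[[-1,[0.005,0,-0.007],[0,0,0]],[0.5,[0,0,0],[0,0,0]],[1,[0,0,0],[0,0,0]],[1,[0,0,0],[0,0,0]],[1,[0,0,0],[0,0,0]]]'
python3 look.py p18 300 125 330 185
```

```text
clock: 26.2
position: [0.5098, -0.1915, 0.0959]
ee_rot: [0.947, 0.116, 0.298, -0.036]
ft_force: [0.5, 0.3, -0.6]
grip_width: 1.001
t 26.3 p [ 0.5098 -0.1916  0.0959] y [ 0.2404 -0.9707  0.0011] z [ 0.5557  0.1367 -0.8201] F [-0.8  0.4 -0.2] w 84.8 q [-0.17  0.13  0.71  2.26 -1.06  0.57  0.05]
```

View pics/p18.png

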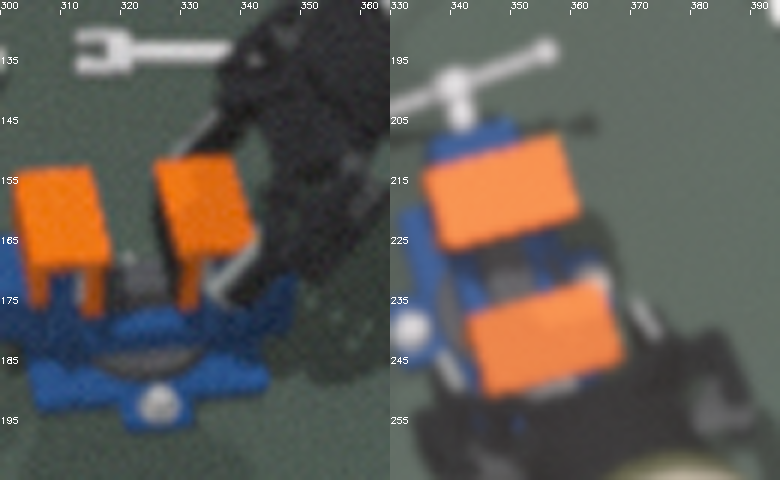

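Released, and the jaw stayed put, matching the fitted one. I'll retreat straight back along the tool axis.

```bash
python3 -m crank '[[1,[0,0,-0.2],[0,0,0]],[1,[0,0,-0.35],[0,0,0]],[1,[0,0,-0.4],[0,0,0]],[1,[0.2,0,-0.4],[0,0,0]],[1,[0.2,0,-0.4],[0,0,0]]]'
python3 -m crank '[[1,[0.2,0,-0.3],[0,-0.05,0]],[1,[0.2,0,-0.3],[0,-0.05,0]],[1,[0,0,0],[0,0,0]],[1,[0,0,0],[0,0,0]],[1,[0,0,0],[0,0,0]]]'
python3 look.py p19 295 130 325 190
python3 - <<'E'
from h import *
np.set_printoptions(precision=4,suppress=True)
im=cv2.imread("pics/p19_t.png").astype(int);b,g,r=[im[...,i] for i in range(3)]
m=((r>190)&(r-b>80)).astype(np.uint8);k,l,s,c=cv2.connectedComponentsWithStats(m)
for i in range(1,k):
    if s[i][4]>100 and 330<c[i][0]<390 and c[i][1]>190:
        q=cv2.minAreaRect(np.argwhere(l==i)[:,::-1].astype(np.float32)); print(q,c[i],s[i][4],plane("top",c[i],.111))
E
```

```text
clock: 26.8
position: [0.4566, -0.2047, 0.2304]
ee_rot: [0.947, 0.115, 0.298, -0.035]
ft_force: [0.3, -0.1, 0.5]
grip_width: 1.004
clock: 27.3
position: [0.4568, -0.2042, 0.2854]
ee_rot: [0.958, 0.117, 0.26, -0.032]
ft_force: [0.8, -0.2, -0.8]
grip_width: 1.002
t 27.4 p [ 0.4568 -0.2041  0.2854] y [ 0.2403 -0.9707 -0.0001] z [ 0.4902  0.1215 -0.8631] F [ 0.7 -1.2 -0.6] w 85.3 q [-0.05 -0.28  0.53  2.07 -0.26  0.92 -0.73]
((348.0754699707031, 216.76414489746094), (13.59869384765625, 22.801849365234375), 74.05460357666016) [348.2763 216.523 ] 304 [ 0.5836 -0.1764  0.111 ]
((355.2641296386719, 240.92454528808594), (14.285496711730957, 23.076570510864258), 74.05460357666016) [355.2769 240.9169] 325 [ 0.5144 -0.1923  0.111 ]
```

View pics/p19.png

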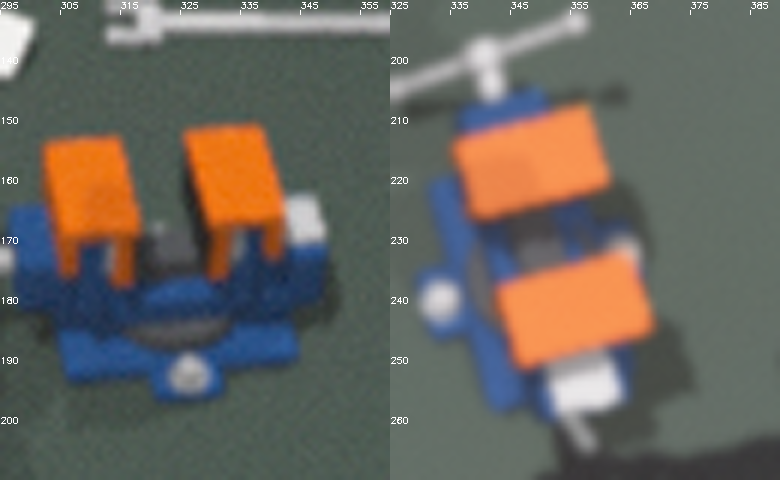

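View pics/p19_t.png

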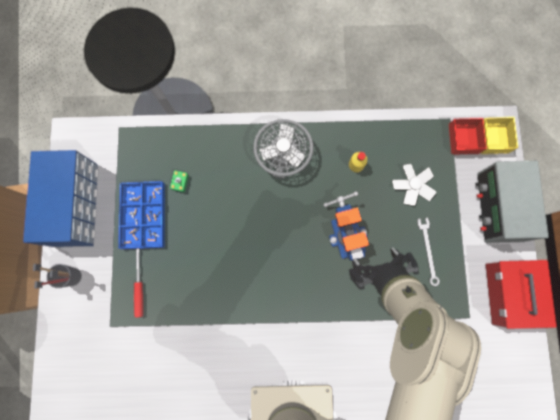

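The placed jaw sits parallel to the fitted one: 71 mm apart along the screw (71 expected) and offset 1.3 mm along the jaw. The robot is clear and the bystanders are where they were, so I'm handing in.

```bash
python3 -c "
from workcell import manip
print(manip.hand_in())"
```

```text
the job is handed in; nothing more can be done
None
```

The loose soft jaw is on the bare fixed jaw, right way up and released, with its black pad facing the fitted one. I handed in after about 27.4 s of the 54 s.

**How it was done:** I gripped the jaw by its ends, tipped it onto its pad face on the mat, and gripped it again from the other side. I turned it upright and felt for the fixed jaw with the longer pad leg. Then I centred it in the 3 mm of play, lowered it and let go.

**Last checks:**
- **Seating:** it touched down at TCP height 96.4 mm (97 predicted) with 8 N of upward force.
- **Position:** the two soft jaws' centres are 71 mm apart along the screw, as they should be. It is about 1 mm off centre along the jaw.
- **Level and direction:** both soft jaws showed the same angle in the top view. In the side view their tops and legs looked alike, though I did not measure the level separately.
- **Other things on the mat:** in the last top view they look unmoved.

**Problems and disagreements:**
- Heights measured from the two cameras read 3–6 mm low throughout, so I placed the jaw relative to the fitted one and by contact force.
- The first attempt to tip it onto its pad face hit joint limits with the jaw held in the air. I turned the tool and tilted it sideways instead.
- The highest force I saw was about 29 N, when the jaw or fingertips touched the mat while I set it down on its pad face.

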